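# Right the toppled measuring cylinders and stand them in their places

## Robot

A 7-joint arm with a two-finger parallel gripper is mounted at the origin on the work surface. World frame = base frame: x ahead of the robot, y to its left, z up, the work surface at z = 0. Lengths are in m, angles in rad, forces in N, time in s.
With the tool pointing down it reaches from about 0.4 to 0.875 m from the base axis. Payload 19.3 kg.
Tool frame: the origin (TCP) lies midway between the tips of the shut fingers; the grasp point (between the pads) lies 19 mm behind it; z points along the fingers, y is the line along which they close (so a half turn about z gives the same grasp; the last joint's range is limited). The gripper opens to 85 mm and grips with 20 to 120 N. Pads are 22 mm wide; open, the fingers measure 114 mm over their backs; the gripper's body (76 mm by 85 mm) begins 54 mm behind the grasp point. The pads swing forward as they close: fully open they stand 13 mm farther back than shut.
Start: joints at [-1.241, 0.521, -0.036, 1.599, 0.021, 1.021, -0.113], TCP at [0.243, 0.576, 0.198] pointing down, gripper open.
Joint ranges: [-2.91, 2.91], [-0.3, 2.13], [-1.5, 1.42], [0.17, 2.43], [-1.26, 4.41], [0.16, 1.93], [-2.52, 2.52]. Speed limits (rad/s): [1.89, 1.89, 2.39, 2.39, 3.01, 3.01, 3.01].

## Interface

Orientations are given as [roll, pitch, yaw] about the fixed x, y, z axes, in that order (R = Rz(yaw) Ry(pitch) Rx(roll)).
In Python, from bench import manip gives the robot as it stands.
- The arm moves only by the tool carry_out, never from a script. Its argument "increments" is a list of rows, each an object with "grip": the closure, from -1 (fully open) to 1 (shut); "slide": the shift along the tool's x, y, z scaled (see below), a list of three; "rotation": the turn, a rotation vector about the tool's x, y, z scaled (see below), a list of three. In form: [{"grip": grip, "slide": [dx, dy, dz], "rotation": [ax, ay, az]}, ...]. A call has 1 to 20 rows; each row shifts and turns the commanded pose from where the row before left it, along the tool's axes as they then stand; what a row does not reach is not made up. The controller multiplies each number of a shift by 60 mm and each number of a turn by 0.12 rad. A row lasts 1/8 s, in which the tool goes at most 62.5 mm and 10.7 degrees, less where a joint would pass 70% of its speed; a pose out of reach is approached as far as the arm can. A call with a number of a shift or a turn outside -1 to 1 is refused whole. A call with a gripper value outside its range is refused whole. The fingers move at their own pace and stop on an object; "grip_force" is the grip in N (left out, the last holds). Time passes only in rows, so rows that do not move let the fingers close. It gives the time, the measured TCP pose, the force, the opening and the grip force at its end, in the units of the state.
- manip.get_state(): the state, without advancing time (a new reading comes with each control period).
- manip.grab_frame(name): name is "side" or "top" or "wrist"; returns a dict with "color" (384x512x3 uint8, blue, green, red), "range_z" (384x512 float32, m along the optical axis (not along the pixel's ray), 0 where there is no reading), "vertical_fov" (degrees; the focal length in pixels is half the picture's height over the tangent of half this angle, whatever the lens; pixels are square), "cx", "cy" (the principal point, pixels), "R" (3x3) and "t" (3): a world point X has camera coordinates R X + t; the wrist camera has in their place "mount" (4x4, takes a point from camera to tool coordinates, whose origin is the TCP and whose axes are the flange's). Camera axes: x right, y down, z forward; pixel columns grow to the right and rows downward; lengths in m; the calibration is good to about 2 mm. The wrist camera is an equidistant fisheye: a pixel r from the principal point sees the ray r / f radians off the axis. A picture is of the moment at which its call begins: read the wrist's pose just before it.
- manip.job_done(): hands the job in; it is judged then, once.
The state is a dict: "time_s": time; "joint_positions": joint angles; "joint_vel": joint speeds; "joint_torque": joint torques, N m; "tool_pos": TCP position; "eef_rot": TCP orientation; "wrist_force": force on the tool from outside, world axes, zero at the start; "moment": the same for the moment, N m; "finger_gap": opening from 0.0 (shut) to 1.0 (fully open); "gripper_force": force on a finger pad.
Only numpy, scipy, OpenCV 4.12 (cv2) and the standard library are available. Lean on these libraries where they do the work, as an engineer would, in place of code of your own. Each camera call takes 0.05 s, during which the arm holds its last target. There are 200 camera calls.

## Task

Two amber measuring cylinders have toppled over in the fume hood. First pick up the taller one and stand it upright in place one of the storage tray (the block with one stud), its foot fully home in the well, and let go; then do the same with the shorter one in place two (two studs). They are glass, so lower them gently into the wells, without dropping or banging them, and leave everything else on the bench standing where it is.

Things in the scene. Friction and masses are not known exactly. Their poses are not given: they have to be found in the camera images.
- tall_cylinder: Taller amber-glass measuring cylinder with a black hexagonal foot, lying on its side on the bench. 200 mm long, 170 g; tube 30 mm diameter with a 34 mm rim bead (top 5 mm); foot 60 mm across flats (69 mm across corners), 12 mm thick. Origin on the axis, 100 mm above the underside of the foot; +z runs along the axis from foot to rim.
- tall_cylinder_foot (a point): Centre of the underside of the tall cylinder's foot (axes as its body).
- tall_cylinder_rim (a point): Centre of the tall cylinder's rim, 200 mm from the foot's underside (axes as its body).
- short_cylinder: Shorter amber-glass measuring cylinder with a black hexagonal foot, lying on its side on the bench. 150 mm long, 120 g; tube 26 mm diameter with a 30 mm rim bead (top 5 mm); foot 54 mm across flats (62 mm across corners), 12 mm thick. Origin on the axis, 75 mm above the underside of the foot; +z runs along the axis from foot to rim.
- short_cylinder_foot (a point): Centre of the underside of the short cylinder's foot (axes as its body).
- short_cylinder_rim (a point): Centre of the short cylinder's rim, 150 mm from the foot's underside (axes as its body).
- place_one: Place one: grey block 94 mm wide (y), fixed on a low white tray left or right of place two (well centres 120 mm apart), its top 22 mm above the bench, with a round well 82 mm across and 9 mm deep. ONE round white stud (14 mm across, 6 mm high) stands on its front ledge, 58 mm from the well's centre towards -x. Origin under the well's centre, 6 mm above the bench; z up.
- place_one_floor (a point): Centre of the floor of place one's well, 13 mm above the bench; z up.
- place_two: Place two: a block just like place one but with TWO round white studs side by side (32 mm apart) on its ledge. Origin under the well's centre at the block's underside; z up.
- place_two_floor (a point): Centre of the floor of place two's well, 13 mm above the bench; z up.
- amber_bottle: Bystander: standing amber reagent bottle with black cap, 66 mm diameter, 150 mm high. Origin: centre of its underside.
- small_jar: Bystander: standing amber jar with white cap, 52 mm diameter, 70 mm high. Origin: centre of its underside.
- beaker: Bystander: standing clear glass beaker, 72 mm diameter, 90 mm high. Origin: centre of its underside.
- petri_dish: Bystander: shallow glass dish, 90 mm diameter, 16 mm high. Origin: centre of its underside.
- stopper: Bystander: black rubber stopper standing on its narrow end, 26 to 34 mm diameter, 26 mm high. Origin: centre of its underside.
- spoon: Bystander: steel lab spoon lying flat, 150 mm long. Origin near the middle of its length, underneath.
- weight: Bystander: brass balance weight, upright cylinder 30 mm diameter, 30 mm high. Origin: centre of its underside.
There are look-alikes about, which are no part of the job. What is shaped like the tall_cylinder but pink or purple is not meant.

How it is judged:
By the outcome, as a careful person would: the job done as asked, in the order asked, and still so for the second after the job is handed in, with the robot touching nothing.
It also fails if it takes over 69 s, if anything falls off the work surface, if the arm or the gripper's body presses on something with over 40 N, if the wrist force passes 120 N, or if a joint passes its speed limit or range.

## Working session

There is one attempt and no reset: what is moved stays moved. The work goes in short steps, Python scripts to look and compute and a tool call to move; the robot and the scene stay as the last step left them, time stands still between calls to the robot, and variables do not carry over. Pictures are saved under pics/ and viewed, at most 10 in all, crops included, and the job is handed in when it is done.

Besides the shell and the picture viewer there is one more tool, called after "Request:" in YAML: its name, and indented under it one key for each argument. carry_out: Moves the arm, as the interface text tells. Shifts and turns lie within -1 to 1; 1 stands for 60 mm of shift or 0.12 rad of turn. Its arguments: {"type":"object","properties":{"increments":{"type":"array"},"grip_force":{"type":"number"}},"required":["increments"]}

```bash
mkdir -p pics; ls
cat > h.py <<'E'
import numpy as np,cv2,pickle
from bench import manip
from scipy.spatial.transform import Rotation as Ro
def grab(n):
    f=manip.grab_frame(n); pickle.dump(f,open(n+'.pkl','wb')); return f
def load(n): return pickle.load(open(n+'.pkl','rb'))
def world(f):
    c=f['color'];H,W=c.shape[:2];F=H/2/np.tan(np.radians(f['vertical_fov'])/2)
    v,u=np.mgrid[:H,:W];z=f['range_z']
    P=np.stack([(u-f['cx'])/F*z,(v-f['cy'])/F*z,z],-1)
    X=(P-np.array(f['t']))@np.array(f['R']); X[z<=0]=np.nan
    return X
E
python3 - <<'E'
from h import *
a=grab('top');b=grab('side')
cv2.imwrite('pics/top.png',cv2.resize(a['color'],(800,600)));cv2.imwrite('pics/side.png',cv2.resize(b['color'],(800,600)))
print(manip.get_state())
for f in(a,b): print(f['R'],f['t'],f['vertical_fov'])
E
```

```text
pics
{'time_s': 0.1, 'joint_positions': array([-1.2411813 ,  0.52193155, -0.03629138,  1.59991923,  0.02118936,
        1.0210918 , -0.11273213]), 'joint_vel': array([-0.00059273, -0.00172098,  0.00217587, -0.00071676,  0.00135125,
       -0.00052112, -0.0012799 ]), 'joint_torque': array([ 5.78421474e-03, -9.28483844e+01,  1.98544934e+00, -3.70526969e+01,
        1.82598538e-02,  5.44111987e-03, -1.10086361e-05]), 'tool_pos': array([0.24320636, 0.57539826, 0.19730932]), 'eef_rot': array([-3.14063018e+00,  7.51315225e-05,  2.74179716e+00]), 'wrist_force': array([0.35122004, 0.49535758, 1.04467062]), 'moment': array([-0.01762417,  0.05986541,  0.00724973]), 'gripper_force': 0.0, 'finger_gap': 0.9977273312634718}
[[ 0.01993993 -0.99979807 -0.00249563]
 [-0.99052821 -0.01941576 -0.13592977]
 [ 0.13585386  0.00518242 -0.99071533]] [0.02794472 0.49999352 1.43503644] 45.00561395105051
[[ 0.87946923 -0.4757973   0.01227986]
 [-0.22011605 -0.42946975 -0.87584511]
 [ 0.42199857  0.76757583 -0.48243605]] [-0.42510631  0.19094879  0.98654351] 47.292692542990004
```

View pics/top.png

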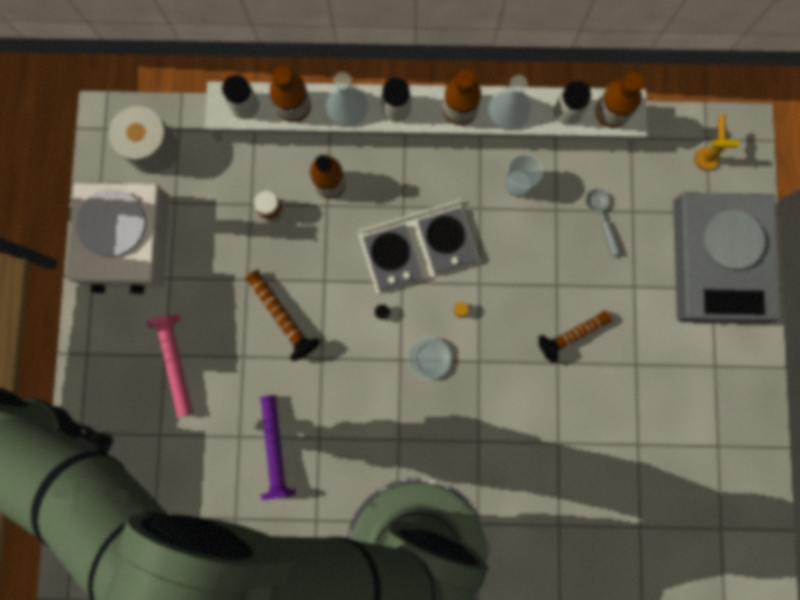

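View pics/side.png

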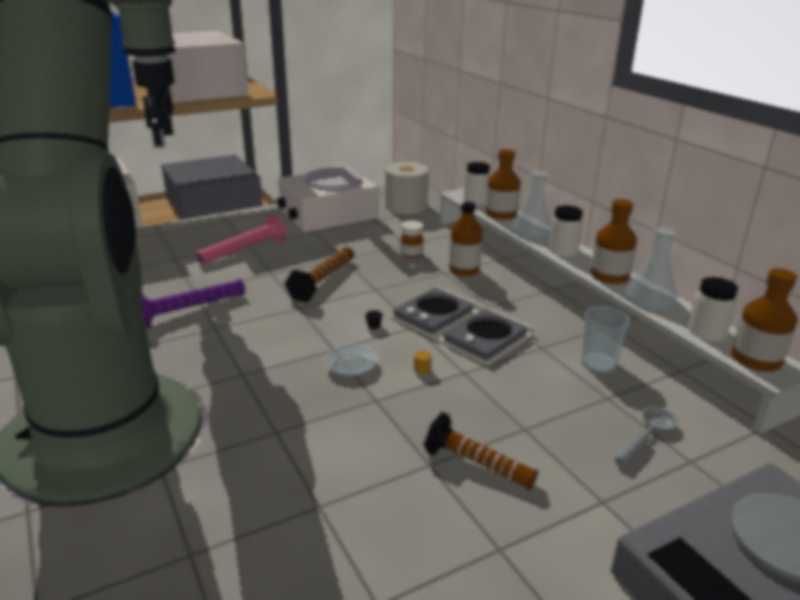

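The tall amber candidate lies at foot (303,347), rim (253,275) in the enlarged top view. The short one is at foot (549,348), rim (608,317). The pink (170,365) and purple (275,445) ones are decoys. The left block (390,250) seems to have two studs and the right one (447,235) one. I'll confirm that in a crop and measure.

```bash
cat >> h.py <<'E'
def ray(f,u,v,h):
    """world point on the ray of pixel u,v at height h"""
    F=f['color'].shape[0]/2/np.tan(np.radians(f['vertical_fov'])/2);R=np.array(f['R']);t=np.array(f['t'])
    C=-R.T@t; d=R.T@np.array([(u-f['cx'])/F,(v-f['cy'])/F,1]); return C+d*(h-C[2])/d[2]
E
python3 - <<'E'
from h import *
np.set_printoptions(precision=3,suppress=True)
f=load('top');s=load('side');c=f['color'];X=world(f)
img=np.hstack([cv2.resize(c[120:240,150:240],None,fx=4,fy=4),cv2.resize(c[120:240,222:330],None,fx=4,fy=4),])
cv2.imwrite('pics/crop.png',img[:600,:800])
for nm,f in(('top',f),('side',s)):
    c=f['color'];X=world(f);hsv=cv2.cvtColor(c,cv2.COLOR_BGR2HSV)
    print(nm)
    up=X[...,2]
    for lab,m in (('amber',cv2.inRange(hsv,(4,130,60),(22,255,255))),('dark',cv2.inRange(hsv,(0,0,0),(180,255,42)))):
        m=m&((X[...,0]<.95)&(X[...,0]>.25)).astype(np.uint8)*255
        if lab=='amber': m=cv2.morphologyEx(m,cv2.MORPH_CLOSE,np.ones((5,5)))
        n,L,S,C=cv2.connectedComponentsWithStats(m)
        for i in range(1,n):
            if S[i,4]>50:
                P=X[L==i];P=P[np.isfinite(P[:,0])]
                if len(P)<10: continue
                ys,xs=np.where(L==i);r=cv2.minAreaRect(np.c_[xs,ys].astype(np.float32))
                print(lab,S[i,4],C[i],np.round(r[0],1),np.round(r[1],1),round(r[2],1),'med',np.median(P,0),'lo',np.percentile(P,3,0),'hi',np.percentile(P,97,0))
E
```

```text
top
amber 280 [179.189  55.6  ] [179.6  56. ] [26.2 13.9] 86.6 med [0.877 0.276 0.18 ] lo [0.857 0.258 0.157] hi [0.903 0.3   0.225]
amber 333 [293.52   57.661] [293.3  57.3] [16.2 26.7] 14.0 med [ 0.879 -0.06   0.177] lo [ 0.858 -0.082  0.156] hi [ 0.907 -0.039  0.225]
amber 417 [397.729  59.612] [399.3  60.1] [21.  28.2] 63.4 med [ 0.881 -0.367  0.174] lo [ 0.857 -0.392  0.154] hi [ 0.913 -0.346  0.224]
amber 328 [455.811  94.707] [458.   91.9] [15.6 36.3] 32.0 med [ 0.819 -0.593  0.032] lo [ 0.799 -0.624  0.   ] hi [ 0.877 -0.576  0.101]
amber 86 [86.465 84.221] [86.5 84. ] [10.  9.] 90.0 med [0.82  0.58  0.102] lo [0.805 0.567 0.096] hi [0.835 0.594 0.106]
amber 104 [203.327 112.587] [202.8 112.2] [16.  8.] 48.8 med [0.731 0.21  0.108] lo [0.719 0.195 0.09 ] hi [0.754 0.225 0.148]
amber 4689 [ 19.573 183.079] [ 19.2 187.7] [ 44.  137.3] 2.4 med [ 0.609  1.179 -0.747] lo [ 0.314  1.121 -0.762] hi [ 0.935  1.309 -0.582]
amber 404 [175.025 196.04 ] [175.3 196.2] [53.5  8.4] 54.1 med [0.481 0.3   0.036] lo [0.415 0.25  0.025] hi [0.546 0.352 0.045]
amber 70 [294.814 197.743] [295.  1
[... 4109 characters left out ...]
 -0.316  0.151] hi [ 0.904 -0.273  0.164]
dark 211 [279.725 194.943] [279.5 195. ] [10. 25.] 90.0 med [0.606 0.074 0.015] lo [0.576 0.047 0.012] hi [0.636 0.104 0.017]
dark 71 [238.831 204.352] [239.  204.5] [8. 9.] 0.0 med [0.47  0.07  0.025] lo [0.461 0.065 0.007] hi [0.48  0.082 0.029]
dark 253 [313.02  210.047] [312.9 210.1] [26.5 11.7] 9.5 med [ 0.644 -0.041  0.015] lo [ 0.614 -0.07   0.012] hi [ 0.674 -0.011  0.017]
dark 262 [280.195 277.733] [280.6 277.7] [12.6 26.2] 20.6 med [ 0.399 -0.269  0.04 ] lo [ 0.381 -0.277  0.009] hi [ 0.42  -0.253  0.056]
dark 1153 [444.529 366.464] [446.4 369.6] [66.6 23.3] 41.2 med [ 0.505 -0.602  0.063] lo [ 0.481 -0.64   0.061] hi [ 0.526 -0.564  0.065]
```

View pics/crop.png

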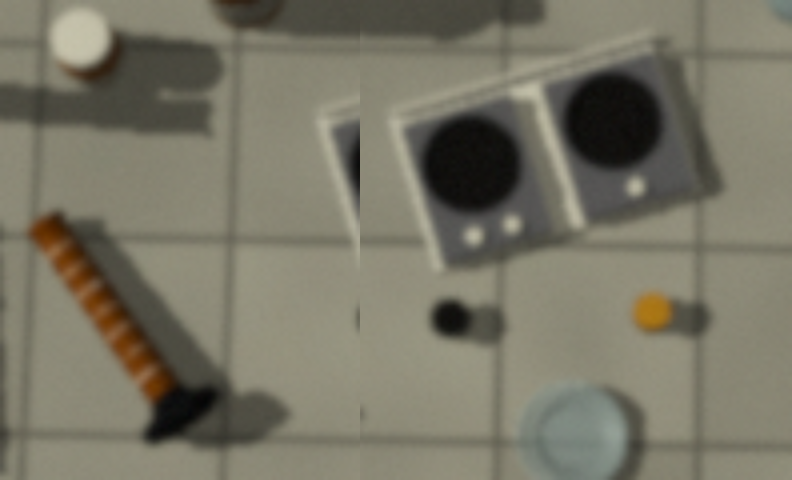

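The crop confirms it: the left block, at about (0.605, 0.070), has two studs and is place two. The right block, at about (0.643, -0.046), has one stud and is place one. Their spacing is 0.121 m, as expected. The two amber cylinders with black feet are the targets. Next I fit their axes and compute a first transfer move.

```bash
cat >> h.py <<'E'
from scipy.optimize import least_squares
np.set_printoptions(precision=3,suppress=True)
def pose():
    s=manip.get_state(); return np.array(s['tool_pos']),Ro.from_euler('xyz',s['eef_rot']),s
def inc(p,R,pt,Rt,n):
    """rows: equal-world-step translation and equal body rotation over n rows, in tool axes and units"""
    w=(R.inv()*Rt).as_rotvec()/n
    for i in range(n):
        d=R.inv().apply((pt-p)/(n-i)); print(np.round(d/.06,2).tolist(),np.round(w/.12,2).tolist()); p=p+R.apply(d); R=R*Ro.from_rotvec(w)
def tooldown(az,beta=0.):
    """tool x along azimuth az, tool z down, then turned by beta about tool y"""
    return Ro.from_matrix(np.array([[np.cos(az),np.sin(az),0],[np.sin(az),-np.cos(az),0],[0,0,-1]]))*Ro.from_rotvec([0,beta,0])
E
python3 - <<'E'
from h import *
def cloud(f,lo,hi):
    X=world(f);hsv=cv2.cvtColor(f['color'],cv2.COLOR_BGR2HSV);m=cv2.inRange(hsv,(4,110,50),(22,255,255))>0
    m&=np.all((X>lo)&(X<hi),-1); return X[m]
for n,lo,hi,r in(('tall',[.35,.2,.008],[.6,.42,.06],.015),('short',[.35,-.42,.008],[.52,-.24,.06],.013)):
    T=cloud(load('top'),lo,hi);S=cloud(load('side'),lo,hi);P=np.r_[T,S]
    def res(q):
        a=np.array([q[0],q[1],q[2]]);d=np.array([np.cos(q[3]),np.sin(q[3]),q[4]]);d/=np.linalg.norm(d)
        v=P-a;return np.linalg.norm(v-np.outer(v@d,d),axis=1)-r
    g=np.arctan2(*(np.ptp(T,0)[[1,0]]))*(1 if n=='tall' else -1)
    m=P.mean(0);q=least_squares(res,[*m[:2],.022,g,-.06],loss='soft_l1',f_scale=.003).x
    d=np.array([np.cos(q[3]),np.sin(q[3]),q[4]]);d/=np.linalg.norm(d)
    for C in(T,S):
        s=(C-q[:3])@d; print(n,len(C),'at',q[:3],'az',q[3],'slope',q[4],'ends',q[:3]+d*s.min(),q[:3]+d*s.max(),'rms',np.std(res(q)))
p,R,s=pose();print(p,s['eef_rot'])
E
```

```text
tall 455 at [ 0.807  0.551 -0.006] az 0.65370965004386 slope -0.07011729646060691 ends [0.41  0.247 0.03 ] [0.549 0.354 0.017] rms 0.0023410537262376005
tall 232 at [ 0.807  0.551 -0.006] az 0.65370965004386 slope -0.07011729646060691 ends [0.415 0.251 0.029] [0.548 0.353 0.017] rms 0.0023410537262376005
short 277 at [ 0.522 -0.463  0.008] az -1.0591455146502589 slope -0.08493339847171877 ends [ 0.415 -0.272  0.027] [ 0.475 -0.38   0.016] rms 0.002060524436253138
short 575 at [ 0.522 -0.463  0.008] az -1.0591455146502589 slope -0.08493339847171877 ends [ 0.415 -0.272  0.027] [ 0.476 -0.381  0.016] rms 0.002060524436253138
[0.243 0.575 0.197] [-3.141  0.     2.742]
```

Request:
carry_out:
  increments:
    - {"grip":-1,"slide":[0,-0.8,0],"rotation":[0,0,0]}
    - {"grip":-1,"slide":[0,-0.8,0],"rotation":[0,0,0.5]}
    - {"grip":-1,"slide":[0,-0.8,0],"rotation":[0,0.8,0.5]}
    - {"grip":-1,"slide":[0,0,0],"rotation":[0,0,0]}

```text
time_s: 0.6
tool_pos: [0.1847, 0.4411, 0.198]
eef_rot: [-3.138, -0.097, 2.618]
wrist_force: [-0.0, 0.3, 0.9]
finger_gap: 1.001
gripper_force: 0.0
```

```bash
cat >> h.py <<'E'
import json
def log():
    s=manip.get_state(); open('log.txt','a').write(json.dumps([list(s['joint_positions']),list(s['tool_pos']),list(s['eef_rot'])])+'\n'); return s
E
python3 - <<'E'
from h import *
open('log.txt','w').write(json.dumps([[-1.2411813,0.52193155,-0.03629138,1.59991923,0.02118936,1.0210918,-0.11273213],[0.24320636,0.57539826,0.19730932],[-3.14063018,7.5e-5,2.74179716]])+'\n')
s=log();print(s['joint_positions'])
E
```

```text
[-1.176  0.289 -0.06   1.978 -0.103  0.863 -0.12 ]
```

Request:
carry_out:
  increments:
    - {"grip":-1,"slide":[-0.9,0,-0.5],"rotation":[0.8,0,0]}
    - {"grip":-1,"slide":[-0.9,0,-0.5],"rotation":[0.8,0,0.5]}
    - {"grip":-1,"slide":[-0.9,0,0],"rotation":[0.8,0.5,0.5]}
    - {"grip":-1,"slide":[0,0,0],"rotation":[0,0,0]}

```text
time_s: 1.1
tool_pos: [0.3336, 0.3587, 0.2406]
eef_rot: [-2.833, -0.128, 2.481]
wrist_force: [-0.7, 0.3, -0.9]
finger_gap: 1.0
gripper_force: 0.0
```

```bash
python3 -c "
from h import *
print(log()['joint_positions'])"
```

```text
[-0.906  0.466  0.062  1.636 -0.133  1.361  0.132]
```

Request:
carry_out:
  increments:
    - {"grip":-1,"slide":[-0.9,0,0],"rotation":[-0.8,0,0.8]}
    - {"grip":-1,"slide":[-0.9,0,0],"rotation":[-0.8,-0.8,0.8]}
    - {"grip":-1,"slide":[0,0,0],"rotation":[-0.8,-0.5,0.8]}
    - {"grip":-1,"slide":[0,0,0],"rotation":[0,0,0]}

```text
time_s: 1.6
tool_pos: [0.41, 0.293, 0.2301]
eef_rot: [-3.116, 0.073, 2.228]
wrist_force: [-0.2, 0.6, 0.4]
finger_gap: 1.0
gripper_force: 0.0
```

```bash
cat >> h.py <<'E'
import itertools
def fk(q,k,sg):
    """H,L1,L2,T,phi,psi, offsets a1(x at shoulder), a2(x at elbow), a3(x at wrist)"""
    H,L1,L2,T,phi,psi,a3=k[:7]
    R=Ro.from_euler('z',sg[0]*q[0]+phi)*Ro.from_euler('y',q[1])*Ro.from_euler('z',sg[1]*q[2]);p=np.array([0,0,H])+R.apply([0,0,L1])
    R=R*Ro.from_euler('y',q[3])*Ro.from_euler('z',sg[2]*q[4]);p=p+R.apply([0,0,L2])
    R=R*Ro.from_euler('y',q[5])*Ro.from_euler('z',sg[3]*q[6]+psi)
    return p+R.apply([0,0,T])+ (R*Ro.from_euler('z',-sg[3]*q[6]-psi)).apply([a3,0,0]),R
E
python3 - <<'E'
from h import *
log();D=[json.loads(l) for l in open('log.txt')]
for d in D: print(np.array(d[0]))
out=[]
for sg in itertools.product([1,-1],repeat=4):
    def res(k):
        r=[]
        for q,p,e in D:
            pp,R=fk(q,k,sg); r+=list((pp-p)*5)+list((R.inv()*Ro.from_euler('xyz',e)).as_rotvec())
        return np.array(r)
    for psi in(-2,0,2):
        o=least_squares(res,[.4,.45,.4,.3,2.4,psi,0]);out.append((o.cost,sg,o.x))
out.sort(key=lambda t:t[0])
for o in out[:4]:print(o)
E
```

```text
[-1.241  0.522 -0.036  1.6    0.021  1.021 -0.113]
[-1.176  0.289 -0.06   1.978 -0.103  0.863 -0.12 ]
[-0.906  0.466  0.062  1.636 -0.133  1.361  0.132]
[-0.934  0.311  0.185  1.863  0.016  1.006 -0.109]
(np.float64(0.2829825992605919), (-1, -1, -1, -1), array([ 0.163, -0.462, -0.27 , -0.319,  3.037,  4.607,  0.152]))
(np.float64(0.28298259926060343), (-1, -1, -1, -1), array([ 0.163, -0.462, -0.27 , -0.319,  3.037, -1.677,  0.152]))
(np.float64(0.28298259926260794), (-1, -1, -1, -1), array([ 0.163, -0.462, -0.27 , -0.319,  3.037, -1.677,  0.152]))
(np.float64(0.3083031188038853), (-1, -1, 1, -1), array([ 0.242, -0.399, -0.247, -0.19 ,  3.067, -1.588,  0.185]))
```

Run:
```python
from h import *
D=[json.loads(l) for l in open('log.txt')]
out=[]
for sg in itertools.product([1,-1],repeat=4):
    def res(k):
        r=[]
        for q,p,e in D:
            pp,R=fk(q,k,sg); r+=list((pp-p)*5)+list((R.inv()*Ro.from_euler('xyz',e)).as_rotvec())
        return np.array(r)
    for psi in(-1.57,1.57):
        o=least_squares(res,[.4,.45,.4,.3,0,psi,0]);out.append((o.cost,sg,o.x,o.fun))
out.sort(key=lambda t:t[0])
for o in out[:3]:print(o)
```

```text
(np.float64(0.0033656734738631354), (-1, -1, -1, -1), array([ 0.338,  0.507,  0.428,  0.354, -0.11 ,  1.463, -0.005]), array([ 0.034, -0.031,  0.015, -0.   , -0.   , -0.002, -0.018,  0.034,
        0.001,  0.011,  0.   , -0.001, -0.002,  0.025, -0.005,  0.016,
       -0.032,  0.004, -0.026, -0.001, -0.011, -0.008, -0.003, -0.001]))
(np.float64(0.0033656734738637625), (-1, -1, -1, -1), array([ 0.338,  0.507,  0.428,  0.354, -0.11 ,  1.463, -0.005]), array([ 0.034, -0.031,  0.015, -0.   , -0.   , -0.002, -0.018,  0.034,
        0.001,  0.011,  0.   , -0.001, -0.002,  0.025, -0.005,  0.016,
       -0.032,  0.004, -0.026, -0.001, -0.011, -0.008, -0.003, -0.001]))
(np.float64(0.09215300070183587), (-1, -1, -1, 1), array([ 0.338,  0.508,  0.428,  0.355, -0.11 , -4.716, -0.004]), array([ 0.037, -0.031,  0.015,  0.   , -0.   ,  0.119, -0.017,  0.033,
        0.001,  0.011,  0.001,  0.133, -0.001,  0.023, -0.005,  0.01 ,
       -0.035, -0.365, -0.025, -0.003, -0.011, -0.008, -0.004,  0.113]))
```

```bash
cat >> h.py <<'E'
def fk(q,k):
    H,L1,L2,T,phi,psi,a3,b1,b2=k[:9]
    R=Ro.from_euler('z',-q[0]+phi)*Ro.from_euler('y',q[1])*Ro.from_euler('z',-q[2]);p=np.array([0,0,H])+R.apply([0,b1,L1])
    R=R*Ro.from_euler('y',q[3])*Ro.from_euler('z',-q[4]);p=p+R.apply([0,b2,L2])
    R=R*Ro.from_euler('y',q[5]);p=p+R.apply([a3,0,T])
    return p,R*Ro.from_euler('z',-q[6]+psi)
LO=np.array([-2.91,-.3,-1.5,.17,-1.26,.16,-2.52]);HI=np.array([2.91,2.13,1.42,2.43,4.41,1.93,2.52])
def fit():
    D=[json.loads(l) for l in open('log.txt')]
    def res(k):
        r=[]
        for q,p,e in D:
            pp,R=fk(q,k); r+=list((pp-p)*5)+list((R.inv()*Ro.from_euler('xyz',e)).as_rotvec())
        return np.array(r+list(1e-3*(k[6:9])))
    o=least_squares(res,[.34,.5,.43,.35,0,1.5,0,0,0]);np.save('k.npy',o.x);return o
def ik(pt,Rt,q0,k,free_yaw=False):
    def res(q):
        p,R=fk(q,k); return np.r_[(p-pt)*10,(R.inv()*Rt).as_rotvec()*2,(q-q0)*.002]
    o=least_squares(res,np.clip(q0,LO+.01,HI-.01),bounds=(LO,HI)); p,R=fk(o.x,k)
    return o.x,np.linalg.norm(p-pt),np.linalg.norm((R.inv()*Rt).as_rotvec())
E
python3 - <<'E'
from h import *
o=fit();print(o.cost,o.x);print(abs(o.fun).max());k=o.x
q0=np.array(manip.get_state()['joint_positions']);rng=np.random.default_rng(0)
# grasp: tall; axis dir az .654, beta tilt; two choices of tool x = +-d
pc=np.array([.6435,-.0455,0])
P1=np.array([.549,.354,.017])
def tries(pt,Rt,seeds):
    b=None
    for q in seeds:
        r=ik(pt,Rt,q,k)
        if b is None or r[1]+r[2]<b[1]+b[2]: b=r
        if b[1]+b[2]<.004: break
    return b
seeds=[q0]+[rng.uniform(LO,HI) for _ in range(12)]
# final: axis up; tool z direction = horizontal h(az) and down by beta; tool x = s*up-ish
for beta in(0,.25,.5,.75):
    for az in np.arange(-np.pi,np.pi,np.pi/8):
        z=np.array([np.cos(az)*np.cos(beta),np.sin(az)*np.cos(beta),-np.sin(beta)])
        y=np.array([-np.sin(az),np.cos(az),0])
        for s in(1,-1):
            x=np.cross(s*y,z);Rt=Ro.from_matrix(np.c_[x,s*y,z]); g=pc+[0,0,.145]
            r=tries(g+.019*z,Rt,seeds[:6])
            if r[1]<.006 and r[2]<.02: print(beta,round(az,2),s,r[0])
E
```

```text
0.0001581916411751951 [ 0.324  0.522  0.424  0.356 -0.001  1.57  -0.001 -0.051 -0.007]
0.0087079807779461
0 -1.96 1 [-0.673  1.498  0.7    0.996  0.44   1.826 -0.671]
0 -1.96 -1 [-0.568  1.409  0.401  0.999  0.667  1.93   2.332]
0 -1.57 1 [-0.91   1.429  0.754  1.409  0.566  1.36  -0.783]
0 -1.57 -1 [-0.676  1.252  0.294  1.413  0.937  1.626  2.125]
0 -1.18 1 [-1.151  1.492  0.902  1.783  0.725  0.839 -0.989]
0 -1.18 -1 [-0.846  1.196  0.391  1.786  1.192  1.29   1.867]
0 -0.79 1 [-0.816  1.152  0.318  2.11   1.708  1.295 -1.707]
0 -0.79 -1 [-0.949  1.226  0.487  2.11   1.662  1.123  1.392]
0 -0.39 1 [-0.492  1.146  0.119  2.343  2.301  1.722 -1.9  ]
0 -0.39 -1 [-0.731  1.241  0.386  2.343  2.242  1.521  1.024]
0 0.0 1 [ 0.24   1.151 -0.253  2.397  3.283  1.93  -1.289]
0 0.0 -1 [-0.566  1.437  0.614  2.406  2.732  1.93   0.755]
0 0.39 1 [ 0.117  1.166  0.279  2.25   3.789  1.93  -1.624]
0 0.39 -1 [ 0.635  1.106 -0.315  2.248  3.983  1.482  1.897]
0 0.79 1 [ 0.174  1.193  0.439  1.97   4.236  1.93  -1.765]
0 0.79 -1 [ 1.291  1.41  -1.056  1.97  -1.26   0.55   1.345]
0 1.18 1 [ 0.739  
[... 4164 characters left out ...]
]
0.75 0.39 -1 [-0.577  1.202  1.285  2.184  4.109  1.505  0.542]
0.75 0.79 1 [ 1.2    1.018 -1.308  2.013  0.804  0.334  1.986]
0.75 0.79 -1 [ 0.656  0.647 -0.432  1.985 -1.26   0.499  0.692]
0.75 1.18 1 [ 1.196  1.253 -1.48   1.756  0.627  0.835  2.52 ]
0.75 1.18 -1 [ 0.333  0.741  0.055  1.731 -1.089  1.023  0.755]
0.75 1.57 1 [ 0.522  0.86  -0.295  1.458 -0.6    1.195 -2.52 ]
0.75 1.57 -1 [ 0.373  0.856 -0.047  1.456 -0.769  1.273  0.743]
0.75 1.96 1 [ 0.53   1.004 -0.5    1.184 -0.266  1.486 -2.52 ]
0.75 1.96 -1 [ 0.335  0.978 -0.107  1.18  -0.537  1.547  0.815]
0.75 2.36 1 [ 0.045  1.147  0.39   0.922 -0.697  1.899 -1.952]
0.75 2.36 -1 [ 0.251  1.091 -0.141  0.928 -0.34   1.806  0.964]
```

```bash
cat >> h.py <<'E'
from scipy.spatial.transform import Slerp
def Rz_(z,y): 
    z=z/np.linalg.norm(z);y=y-z*(y@z);y/=np.linalg.norm(y);return Ro.from_matrix(np.c_[np.cross(y,z),y,z])
def graspR(az,lean,s):
    """lean toward the foot; s=-1: tool x=+d, s=1: tool x=-d"""
    d=np.array([np.cos(az),np.sin(az),0]); z=np.array([0,0,-np.cos(lean)])-d*np.sin(lean)
    x=-s*d; return Rz_(z,np.cross(z,x))
def finalR(az,beta,s):
    z=np.array([np.cos(az)*np.cos(beta),np.sin(az)*np.cos(beta),-np.sin(beta)])
    return Rz_(z,s*np.array([-np.sin(az),np.cos(az),0]))
def path(q,way,k,n=12):
    """continuation ik through (p,R) waypoints"""
    p,R=fk(q,k)
    for pt,Rt in way:
        sl=Slerp([0,1],Ro.concatenate([R,Rt]));bad=0
        for t in np.linspace(0,1,n+1)[1:]:
            q,e1,e2=ik(p+(pt-p)*t,sl([t])[0],q,k);bad=max(bad,e1,e2*.3)
        print(q,'bad',round(bad,4));p,R=pt,Rt
    return q
E
python3 - <<'E'
from h import *
k=np.load('k.npy');q0=np.array(manip.get_state()['joint_positions'])
az=.654;d=np.array([np.cos(az),np.sin(az),-.07]);rim=np.array([.549,.354,.017]);g=rim-.075*d;pc=np.array([.6435,-.0455,.013])
az2=-1.0608;print(g)
for s in(1,-1):
  for faz in(-1.3,-1.0,-.7):
    lean=.25;beta=lean-.07;R1=graspR(az,lean,s);z=R1.as_matrix()[:,2];t1=g+.013*z
    R2=finalR(faz,beta,s);z2=R2.as_matrix()[:,2];hp=pc+[0,0,.125]
    Rm=finalR(az,beta,s)
    print('s',s,faz,t1)
    path(q0,[(t1+[0,0,.1],R1),(t1,R1),(t1+[0,0,.2],R1),(np.array([.5,.25,.28]),Rm) if 0 else (np.array([.5,.2,.28]),R2),(hp+[0,0,.08]+.013*z2,R2),(hp+.013*z2,R2)],k)
E
```

```text
[0.489 0.308 0.022]
s 1 -1.3 [0.487 0.306 0.01 ]
[-0.534  0.69  -0.199  1.572  0.125  1.143  1.454] bad 0.0
[-0.542  0.824 -0.187  1.609  0.156  0.975  1.434] bad 0.0
[-0.531  0.583 -0.205  1.49   0.1    1.33   1.472] bad 0.0
[-1.282  0.937  0.449  1.584  0.675  1.648 -0.868] bad 0.0
[-0.916  1.027  0.555  1.741  0.946  1.179 -0.945] bad 0.0
[-0.894  1.161  0.515  1.71   0.928  1.14  -1.041] bad 0.0
s 1 -1.0 [0.487 0.306 0.01 ]
[-0.534  0.69  -0.199  1.572  0.125  1.143  1.454] bad 0.0
[-0.542  0.824 -0.187  1.609  0.156  0.975  1.434] bad 0.0
[-0.531  0.583 -0.205  1.49   0.1    1.33   1.472] bad 0.0
[-1.348  0.809  0.35   1.844  0.897  1.484 -1.001] bad 0.0
[-0.946  0.933  0.509  2.014  1.344  1.027 -1.242] bad 0.0
[-0.92   1.091  0.464  1.981  1.353  1.007 -1.377] bad 0.0
s 1 -0.7 [0.487 0.306 0.01 ]
[-0.534  0.69  -0.199  1.572  0.125  1.143  1.454] bad 0.0
[-0.542  0.824 -0.187  1.609  0.156  0.975  1.434] bad 0.0
[-0.531  0.583 -0.205  1.49   0.1    1.33   1.472] bad 0.0
[-1.352  0.687  0.223  2.105  1.166  1.386 -1.179] bad 0.0
[-0.852  0.849  0.406  2.255  1.859  1.08  -1.583
[... 546 characters left out ...]
 0.0
[-0.927  0.902  0.427  1.6   -0.387  0.985 -1.263] bad 0.0
[-0.982  0.664  0.525  1.484 -0.288  1.331 -1.325] bad 0.0
[-1.958  1.617  1.42   2.293 -0.782  0.232 -2.52 ] bad 0.1408
[-1.335  1.69   1.42   2.064 -0.825  0.224 -2.52 ] bad 0.1288
[-1.35   1.914  1.42   1.997 -1.021  0.357 -2.52 ] bad 0.0222
s -1 -0.7 [0.487 0.306 0.01 ]
[-0.959  0.772  0.482  1.565 -0.336  1.149 -1.293] bad 0.0
[-0.927  0.902  0.427  1.6   -0.387  0.985 -1.263] bad 0.0
[-0.982  0.664  0.525  1.484 -0.288  1.331 -1.325] bad 0.0
[-1.996  1.605  1.42   2.318 -0.777  0.163 -2.52 ] bad 0.0707
[-1.361  1.714  1.42   2.104 -1.26   0.16  -2.066] bad 0.0584
[-1.392  1.917  1.339  2.067 -1.26   0.16  -2.284] bad 0.041
```

Run:
```python
from h import *
p,R,s=pose();az=.654
R1=graspR(az,.25,1)
inc(p,R,np.array([.487,.306,.11]),R1,14)
```

```text
[-0.03, 0.09, 0.14] [0.07, 0.14, -0.93]
[-0.04, 0.08, 0.14] [0.07, 0.14, -0.93]
[-0.06, 0.08, 0.14] [0.07, 0.14, -0.93]
[-0.07, 0.07, 0.14] [0.07, 0.14, -0.93]
[-0.08, 0.07, 0.14] [0.07, 0.14, -0.93]
[-0.09, 0.06, 0.14] [0.07, 0.14, -0.93]
[-0.09, 0.05, 0.13] [0.07, 0.14, -0.93]
[-0.1, 0.04, 0.13] [0.07, 0.14, -0.93]
[-0.11, 0.03, 0.13] [0.07, 0.14, -0.93]
[-0.11, 0.02, 0.13] [0.07, 0.14, -0.93]
[-0.12, 0.0, 0.13] [0.07, 0.14, -0.93]
[-0.12, -0.01, 0.12] [0.07, 0.14, -0.93]
[-0.12, -0.02, 0.12] [0.07, 0.14, -0.93]
[-0.12, -0.03, 0.12] [0.07, 0.14, -0.93]
```

Request:
carry_out:
  increments:
    - {"grip":-1,"slide":[-0.03,0.09,0.14],"rotation":[0.07,0.14,-0.93]}
    - {"grip":-1,"slide":[-0.04,0.08,0.14],"rotation":[0.07,0.14,-0.93]}
    - {"grip":-1,"slide":[-0.06,0.08,0.14],"rotation":[0.07,0.14,-0.93]}
    - {"grip":-1,"slide":[-0.07,0.07,0.14],"rotation":[0.07,0.14,-0.93]}
    - {"grip":-1,"slide":[-0.08,0.07,0.14],"rotation":[0.07,0.14,-0.93]}
    - {"grip":-1,"slide":[-0.09,0.06,0.14],"rotation":[0.07,0.14,-0.93]}
    - {"grip":-1,"slide":[-0.09,0.05,0.13],"rotation":[0.07,0.14,-0.93]}
    - {"grip":-1,"slide":[-0.1,0.04,0.13],"rotation":[0.07,0.14,-0.93]}
    - {"grip":-1,"slide":[-0.11,0.03,0.13],"rotation":[0.07,0.14,-0.93]}
    - {"grip":-1,"slide":[-0.11,0.02,0.13],"rotation":[0.07,0.14,-0.93]}
    - {"grip":-1,"slide":[-0.12,0,0.13],"rotation":[0.07,0.14,-0.93]}
    - {"grip":-1,"slide":[-0.12,-0.01,0.12],"rotation":[0.07,0.14,-0.93]}
    - {"grip":-1,"slide":[-0.12,-0.02,0.12],"rotation":[0.07,0.14,-0.93]}
    - {"grip":-1,"slide":[-0.12,-0.03,0.12],"rotation":[0.07,0.14,-0.93]}
    - {"grip":-1,"slide":[0,0,0],"rotation":[0,0,0]}

```text
time_s: 3.48
tool_pos: [0.489, 0.3059, 0.1081]
eef_rot: [3.139, -0.254, -2.496]
wrist_force: [0.3, 0.1, -0.5]
finger_gap: 0.998
gripper_force: 0.0
```

Run:
```python
from h import *
s=log();p,R,s=pose();print(p,s['joint_positions']);o=fit();print(o.cost,o.x)
inc(p,R,np.array([.487,.306,.010]),graspR(.654,.25,1),6)
f=grab('wrist');cv2.imwrite('pics/w1.png',f['color'])
```

```text
[0.489 0.306 0.108] [-0.542  0.702 -0.183  1.556  0.112  1.149  1.459]
0.00022129796753113775 [ 0.33   0.518  0.425  0.357 -0.006  1.565 -0.001 -0.051 -0.005]
[-0.06, 0.0, 0.26] [0.01, -0.01, -0.01]
[-0.06, 0.0, 0.26] [0.01, -0.01, -0.01]
[-0.06, 0.0, 0.26] [0.01, -0.01, -0.01]
[-0.06, 0.0, 0.27] [0.01, -0.01, -0.01]
[-0.06, 0.0, 0.27] [0.01, -0.01, -0.01]
[-0.06, 0.0, 0.27] [0.01, -0.01, -0.01]
```

View pics/w1.png

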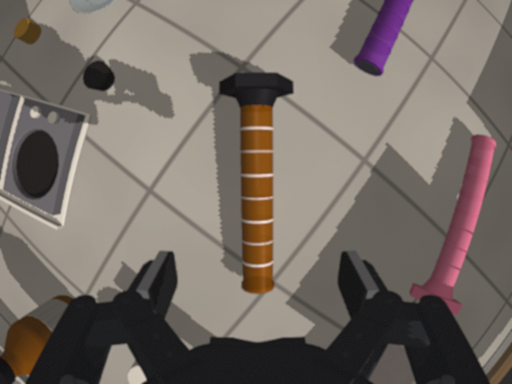

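The tall cylinder is upright in the wrist view at column 257, centred between the fingers (160 and 355) with its foot at (256,88). I descend and grip.

Request:
carry_out:
  increments:
    - {"grip":-1,"slide":[-0.06,0,0.26],"rotation":[0.01,-0.01,-0.01]}
    - {"grip":-1,"slide":[-0.06,0,0.26],"rotation":[0.01,-0.01,-0.01]}
    - {"grip":-1,"slide":[-0.06,0,0.26],"rotation":[0.01,-0.01,-0.01]}
    - {"grip":-1,"slide":[-0.06,0,0.27],"rotation":[0.01,-0.01,-0.01]}
    - {"grip":-1,"slide":[-0.06,0,0.27],"rotation":[0.01,-0.01,-0.01]}
    - {"grip":-1,"slide":[-0.06,0,0.27],"rotation":[0.01,-0.01,-0.01]}
    - {"grip":-0.3,"slide":[0,0,0],"rotation":[0,0,0]}
    - {"grip":0.3,"slide":[0,0,0],"rotation":[0,0,0]}
    - {"grip":1,"slide":[0,0,0],"rotation":[0,0,0]}
    - {"grip":1,"slide":[0,0,0],"rotation":[0,0,0]}
    - {"grip":1,"slide":[0,0,0],"rotation":[0,0,0]}
    - {"grip":1,"slide":[0,0,0],"rotation":[0,0,0]}
  grip_force: 50

```text
time_s: 5.03
tool_pos: [0.4873, 0.3039, 0.0116]
eef_rot: [-3.137, -0.244, -2.489]
wrist_force: [0.8, 0.0, -0.7]
finger_gap: -0.001
gripper_force: 0.0
```

Run:
```python
from h import *
s=log();p,R,s=pose();print(p,s['joint_positions'],s['wrist_force'])
inc(p,R,p+np.array([0,0,.2]),R,5)
```

```text
[0.487 0.304 0.012] [-0.553  0.82  -0.171  1.614  0.147  0.967  1.439] [ 0.816  0.001 -0.656]
[0.16, -0.0, -0.65] [0.0, 0.0, 0.0]
[0.16, -0.0, -0.65] [0.0, 0.0, 0.0]
[0.16, -0.0, -0.65] [0.0, 0.0, 0.0]
[0.16, -0.0, -0.65] [0.0, 0.0, 0.0]
[0.16, -0.0, -0.65] [0.0, 0.0, 0.0]
```

The fingers closed completely, so there is nothing in the grip. I look before going on.

Run:
```python
from h import *
f=grab('side');w=grab('wrist')
a=cv2.resize(f['color'][110:250,120:300],(800//2,311))
cv2.imwrite('pics/s2.png',np.hstack([cv2.resize(f['color'][110:260,110:310],(400,300)),cv2.resize(w['color'],(400,300))]))
```

```text
(no output)
```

View pics/s2.png

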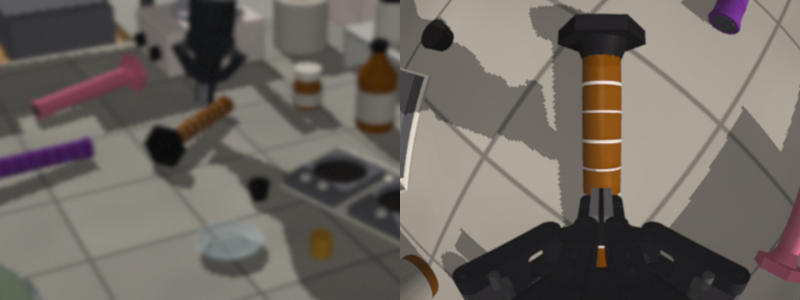

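```bash
cat >> h.py <<'E'
def wworld(f,p,R):
    c=f['color'];H,W=c.shape[:2];F=H/2/np.tan(np.radians(f['vertical_fov'])/2)
    v,u=np.mgrid[:H,:W].astype(float);z=f['range_z'];dx=u-f['cx'];dy=v-f['cy'];r=np.hypot(dx,dy)+1e-9;th=r/F
    k=np.tan(th)/r; P=np.stack([dx*k*z,dy*k*z,z],-1);M=np.array(f['mount']);T=P@M[:3,:3].T+M[:3,3]
    X=T@R.as_matrix().T+p; X[z<=0]=np.nan; return X,T
E
python3 - <<'E'
from h import *
p,R,s=pose();f=load('wrist');print(f['mount'],p,s['finger_gap'])
X,T=wworld(f,p,R)
hsv=cv2.cvtColor(f['color'],cv2.COLOR_BGR2HSV);m=(cv2.inRange(hsv,(4,110,50),(22,255,255))>0)
d=np.array([np.cos(.654),np.sin(.654),0]);
for rows in((70,110),(150,200),(200,240),(310,345)):
    mm=m.copy();mm[:rows[0]]=0;mm[rows[1]:]=0;mm[:,:220]=0;mm[:,300:]=0
    print(rows,mm.sum(),np.nanmedian(X[mm],0),np.nanmax(X[mm][:,2]),'tool',np.nanmedian(T[mm],0))
for (u,v) in((256,245),(256,260),(256,290),(100,60),(150,200),(256,320)): print(u,v,X[v,u],T[v,u],f['color'][v,u])
t=world(grab('top'));
c=load('top')['color']
Z=t[150:235,140:230]; print('top-cam max z near tcp', [ (np.round(Z.reshape(-1,3)[i],3)) for i in np.argsort(np.linalg.norm(Z.reshape(-1,3)-p,axis=1))[:5]])
E
```

```text
[[ 0.001 -0.947 -0.32   0.082]
 [ 1.     0.001  0.001 -0.001]
 [-0.001 -0.32   0.947 -0.176]
 [ 0.     0.     0.     1.   ]] [0.487 0.304 0.012] 0.0004617935775540579
(70, 110) 1643 [0.421 0.253 0.042] 0.04557760714374282 tool [ 0.088  0.    -0.009]
(150, 200) 2179 [0.459 0.283 0.038] 0.04214362168672944 tool [ 0.042  0.    -0.017]
(200, 240) 1698 [0.48  0.298 0.037] 0.04061396881756273 tool [ 0.014  0.    -0.022]
(310, 345) 294 [0.536 0.341 0.033] 0.12020665323901286 tool [-0.054 -0.    -0.037]
256 245 [0.488 0.304 0.055] [ 0.01  -0.001 -0.043] [30 28 28]
256 260 [0.491 0.306 0.071] [ 0.011 -0.001 -0.059] [26 22 25]
256 290 [0.499 0.312 0.081] [ 0.003 -0.001 -0.071] [33 33 34]
100 60 [ 0.462  0.127 -0.001] [ 0.121 -0.125  0.044] [154 166 173]
150 200 [0.521 0.233 0.001] [ 0.014 -0.077  0.015] [155 168 176]
256 320 [0.532 0.337 0.033] [-0.049 -0.001 -0.034] [ 13  69 120]
top-cam max z near tcp [array([ 0.519,  0.272, -0.   ]), array([ 0.523,  0.273, -0.   ]), array([ 0.52 ,  0.269, -0.002]), array([0.525, 0.272, 0.006]), array([0.522, 0.269, 0.002])]
```

Run:
```python
from h import *
p,R,s=pose();w=load('wrist');f=load('top');t=load('side')
X,T=wworld(w,p,R)
for v in range(225,262,4): print(v,[ (np.round(T[v,u]*1000).astype(int).tolist(), w['color'][v,u].tolist()) for u in(245,250,256,262,268)])
c=np.hstack([cv2.resize(w['color'][180:300,190:322],(440,400),interpolation=cv2.INTER_CUBIC),cv2.resize(t['color'][120:190,190:250],(343,400),interpolation=cv2.INTER_CUBIC)])
cv2.imwrite('pics/c3.png',c)
```

```text
225 [([12, -7, -23], [21, 63, 104]), ([12, -4, -23], [14, 67, 116]), ([13, -1, -25], [16, 74, 128]), ([13, 2, -24], [28, 87, 145]), ([13, 6, -24], [30, 92, 152])]
229 [([10, -7, -23], [22, 62, 103]), ([10, -4, -24], [14, 68, 116]), ([11, -1, -25], [16, 74, 127]), ([10, 2, -24], [22, 86, 144]), ([10, 6, -23], [32, 94, 154])]
233 [([8, -7, -24], [22, 62, 103]), ([8, -4, -25], [20, 68, 116]), ([8, -1, -25], [19, 76, 128]), ([8, 2, -25], [26, 88, 145]), ([8, 6, -24], [35, 95, 155])]
237 [([5, -7, -23], [21, 62, 103]), ([6, -4, -25], [15, 68, 116]), ([6, -1, -25], [13, 75, 127]), ([6, 2, -25], [22, 84, 143]), ([6, 6, -25], [34, 95, 155])]
241 [([10, -7, -38], [64, 72, 88]), ([10, -4, -39], [76, 79, 87]), ([11, -1, -39], [26, 38, 57]), ([11, 2, -39], [75, 79, 91]), ([11, 5, -40], [75, 82, 95])]
245 [([9, -7, -42], [76, 78, 84]), ([10, -4, -42], [81, 81, 83]), ([10, -1, -43], [30, 28, 28]), ([10, 2, -43], [79, 80, 81]), ([10, 5, -43], [79, 80, 81])]
249 [([11, -6, -48], [77, 78, 81]), ([10, -4, -47], [81, 82, 83]), ([10, -1, -47], [24, 25, 25]), ([10, 2, -47], [79, 79, 81]), ([10, 5, -47], [79, 80, 81])]
253 [([10, -6, -52], [80, 80, 82]), ([10, -4, -51], [79, 81, 82]), ([11, -1, -52], [27, 26, 27]), ([11, 2, -52], [79, 79, 81]), ([11, 5, -53], [80, 82, 82])]
257 [([11, -6, -57], [80, 82, 83]), ([11, -4, -56], [80, 81, 82]), ([11, -1, -56], [23, 21, 23]), ([11, 2, -56], [78, 79, 80]), ([10, 5, -55], [81, 81, 82])]
261 [([11, -6, -59], [81, 81, 83]), ([10, -4, -59], [79, 80, 81]), ([10, -1, -59], [24, 22, 26]), ([10, 2, -58], [78, 79, 80]), ([10, 5, -59], [81, 81, 83])]
```

View pics/c3.png

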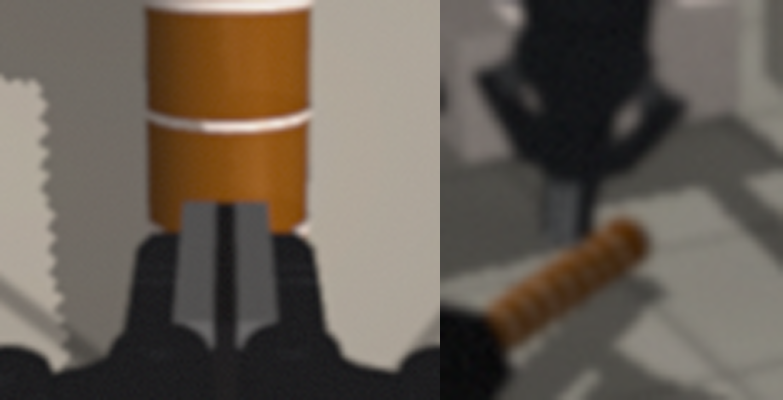

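The crops show the shut fingertips ending 36–37 mm short of the reported TCP, hovering about 10 mm above the tube. So the true tip lies about 36 mm behind the reported TCP. I'll correct for that by opening, going 36 mm further and closing again.

Request:
carry_out:
  increments:
    - {"grip":-1,"slide":[0,0,0],"rotation":[0,0,0]}
    - {"grip":-1,"slide":[0,0,0],"rotation":[0,0,0]}
    - {"grip":-1,"slide":[0,0,0],"rotation":[0,0,0]}
    - {"grip":-1,"slide":[0,0,0],"rotation":[0,0,0]}
    - {"grip":-1,"slide":[0,0,0.15],"rotation":[0,0,0]}
    - {"grip":-1,"slide":[0,0,0.15],"rotation":[0,0,0]}
    - {"grip":-1,"slide":[0,0,0.15],"rotation":[0,0,0]}
    - {"grip":-1,"slide":[0,0,0.15],"rotation":[0,0,0]}
    - {"grip":1,"slide":[0,0,0],"rotation":[0,0,0]}
    - {"grip":1,"slide":[0,0,0],"rotation":[0,0,0]}
    - {"grip":1,"slide":[0,0,0],"rotation":[0,0,0]}
    - {"grip":1,"slide":[0,0,0],"rotation":[0,0,0]}
    - {"grip":1,"slide":[0,0,0],"rotation":[0,0,0]}

```text
time_s: 6.8
tool_pos: [0.4807, 0.2987, -0.0231]
eef_rot: [-3.137, -0.244, -2.489]
wrist_force: [0.0, 0.5, 6.4]
finger_gap: 0.333
gripper_force: 49.0
```

Request:
carry_out:
  increments:
    - {"grip":1,"slide":[0.04,0,-0.16],"rotation":[0,0,0]}
    - {"grip":1,"slide":[0.08,0,-0.32],"rotation":[0,0,0]}
    - {"grip":1,"slide":[0.12,0,-0.48],"rotation":[0,0,0]}
    - {"grip":1,"slide":[0.12,0,-0.48],"rotation":[0,0,0]}
    - {"grip":1,"slide":[0.12,0,-0.48],"rotation":[0,0,0]}
    - {"grip":1,"slide":[0.12,0,-0.48],"rotation":[0,0,0]}
    - {"grip":1,"slide":[0.08,0,-0.32],"rotation":[0,0,0]}
    - {"grip":1,"slide":[0,0,0],"rotation":[0,0,0]}

```text
time_s: 7.8
tool_pos: [0.4805, 0.2993, 0.1463]
eef_rot: [-3.137, -0.242, -2.49]
wrist_force: [-0.2, 0.2, -1.9]
finger_gap: 0.334
gripper_force: 49.4
```

```bash
cat >> h.py <<'E'
def held(r,L):
    """axis of the held tube in tool axes from the wrist depth (tube pixels): point, direction foot->rim; plus dark foot extent"""
    f=grab('wrist');p,R,s=pose();X,T=wworld(f,p,R);hsv=cv2.cvtColor(f['color'],cv2.COLOR_BGR2HSV)
    m=(cv2.inRange(hsv,(4,110,50),(22,255,255))>0)&(np.abs(T[...,1])<.04)&(T[...,2]<.03)&(T[...,2]>-.1)&(T[...,0]>0)
    P=T[m]
    def res(q):
        d=np.array([1,q[2],q[3]]);d/=np.linalg.norm(d);v=P-[0,q[0],q[1]];return np.linalg.norm(v-np.outer(v@d,d),axis=1)-r
    q=least_squares(res,[0,-.045,0,.2],loss='soft_l1',f_scale=.002).x
    d=np.array([1,q[2],q[3]]);d/=np.linalg.norm(d);a=np.array([0,q[0],q[1]])
    dark=(f['color'].max(-1)<60)&np.isfinite(T[...,0]);v=T-a;s=v@d;rad=np.linalg.norm(v-s[...,None]*d,axis=-1)
    k=dark&(rad<.038)&(s>.05)
    print('tube n',len(P),'rms',np.std(res(q)),'axis pt',a,'dir to foot',d,'tube smax',((P-a)@d).max(),'foot s',np.percentile(s[k],[2,50,98]) if k.sum() else None,k.sum())
    return a,d,f
E
python3 - <<'E'
from h import *
s=log();p,R,s=pose();print(p,s['joint_positions'],s['finger_gap']);a,d,f=held(.015,.2)
print('world foot dir',R.apply(d)); print(Ro.concatenate([R]).as_matrix())
E
```

```text
[0.481 0.299 0.146] [-0.542  0.634 -0.187  1.573  0.11   1.188  1.463] 0.333677023301521
tube n 11629 rms 0.0005204508321720103 axis pt [ 0.    -0.    -0.047] dir to foot [0.983 0.001 0.184] tube smax 0.09812716441360125 foot s [0.099 0.111 0.121] 7232
world foot dir [-0.794 -0.606  0.057]
[[[-0.772 -0.608 -0.188]
  [-0.589  0.794 -0.149]
  [ 0.24  -0.005 -0.971]]]
```

Run:
```python
from h import *
k=fit().x;p,R,s=pose();f=load('wrist');X,T=wworld(f,p,R)
a=np.array([0,0,-.047]);d=np.array([.983,.001,.184])
dark=(f['color'].max(-1)<60)&np.isfinite(T[...,0]);v=T-a;sv=v@d;rad=np.linalg.norm(v-sv[...,None]*d,axis=-1)
m=dark&(rad>.027)&(rad<.037)&(sv>.05)&(sv<.15);print(m.sum(),np.percentile(sv[m],[1,5,25,50,75,95,99]))
R2=finalR(-1.0,.185,1);z2=R2.as_matrix()[:,2]
A=np.array([.49,.24,.25])+.047*z2;B=np.array([.6435,-.0455,.225])+.047*z2;C=np.array([.6435,-.0455,.137])+.047*z2
path(np.array(s['joint_positions']),[(A,R2),(B,R2),(C,R2)],k)
n=int(np.ceil((R.inv()*R2).magnitude()/.11));print(n,A,B,C)
sl=Slerp([0,1],Ro.concatenate([R,R2]))
for t in np.linspace(0,1,6):
    Q=sl([t])[0];q=p+(A-p)*t+Q.apply(a);print('foot',q+.124*Q.apply(d),'rim',q-.076*Q.apply(d))
inc(p,R,A,R2,n)
```

```text
3666 [0.11  0.111 0.111 0.114 0.118 0.121 0.122]
[-1.458  0.956  0.548  1.807  0.785  1.318 -0.946] bad 0.0
[-1.045  1.059  0.751  1.996  1.281  0.789 -1.22 ] bad 0.0
[-1.016  1.227  0.686  1.957  1.283  0.771 -1.368] bad 0.0
20 [0.515 0.201 0.241] [ 0.668 -0.084  0.216] [ 0.668 -0.084  0.128]
foot [0.391 0.231 0.198] rim [0.549 0.352 0.186]
foot [0.371 0.239 0.184] rim [0.549 0.319 0.226]
foot [0.372 0.25  0.162] rim [0.54  0.29  0.263]
foot [0.395 0.256 0.14 ] rim [0.524 0.267 0.292]
foot [0.436 0.254 0.126] rim [0.506 0.251 0.314]
foot [0.49  0.24  0.126] rim [0.49  0.24  0.326]
[0.04, -0.08, -0.07] [0.41, -0.5, 0.63]
[0.03, -0.09, -0.07] [0.41, -0.5, 0.63]
[0.02, -0.09, -0.07] [0.41, -0.5, 0.63]
[0.01, -0.1, -0.06] [0.41, -0.5, 0.63]
[0.0, -0.1, -0.06] [0.41, -0.5, 0.63]
[-0.01, -0.1, -0.05] [0.41, -0.5, 0.63]
[-0.02, -0.11, -0.05] [0.41, -0.5, 0.63]
[-0.03, -0.11, -0.04] [0.41, -0.5, 0.63]
[-0.04, -0.11, -0.03] [0.41, -0.5, 0.63]
[-0.05, -0.1, -0.02] [0.41, -0.5, 0.63]
[-0.06, -0.1, -0.02] [0.41, -0.5, 0.63]
[-0.07, -0.1, -0.01] [0.41, -0.5, 0.63]
[-0.08, -0.09, 0.0] [0.41, -0.5, 0.63]
[-0.08, -0.08, 0.01] [0.41, -0.5, 0.63]
[-0.09, -0.08, 0.02] [0.41, -0.5, 0.63]
[-0.09, -0.07, 0.03] [0.41, -0.5, 0.63]
[-0.1, -0.06, 0.04] [0.41, -0.5, 0.63]
[-0.1, -0.05, 0.05] [0.41, -0.5, 0.63]
[-0.1, -0.04, 0.05] [0.41, -0.5, 0.63]
[-0.1, -0.03, 0.06] [0.41, -0.5, 0.63]
```

Request:
carry_out:
  increments:
    - {"grip":1,"slide":[0.04,-0.08,-0.07],"rotation":[0.41,-0.5,0.63]}
    - {"grip":1,"slide":[0.03,-0.09,-0.07],"rotation":[0.41,-0.5,0.63]}
    - {"grip":1,"slide":[0.02,-0.09,-0.07],"rotation":[0.41,-0.5,0.63]}
    - {"grip":1,"slide":[0.01,-0.1,-0.06],"rotation":[0.41,-0.5,0.63]}
    - {"grip":1,"slide":[0,-0.1,-0.06],"rotation":[0.41,-0.5,0.63]}
    - {"grip":1,"slide":[-0.01,-0.1,-0.05],"rotation":[0.41,-0.5,0.63]}
    - {"grip":1,"slide":[-0.02,-0.11,-0.05],"rotation":[0.41,-0.5,0.63]}
    - {"grip":1,"slide":[-0.03,-0.11,-0.04],"rotation":[0.41,-0.5,0.63]}
    - {"grip":1,"slide":[-0.04,-0.11,-0.03],"rotation":[0.41,-0.5,0.63]}
    - {"grip":1,"slide":[-0.05,-0.1,-0.02],"rotation":[0.41,-0.5,0.63]}
    - {"grip":1,"slide":[-0.06,-0.1,-0.02],"rotation":[0.41,-0.5,0.63]}
    - {"grip":1,"slide":[-0.07,-0.1,-0.01],"rotation":[0.41,-0.5,0.63]}
    - {"grip":1,"slide":[-0.08,-0.09,0],"rotation":[0.41,-0.5,0.63]}
    - {"grip":1,"slide":[-0.08,-0.08,0.01],"rotation":[0.41,-0.5,0.63]}
    - {"grip":1,"slide":[-0.09,-0.08,0.02],"rotation":[0.41,-0.5,0.63]}
    - {"grip":1,"slide":[-0.09,-0.07,0.03],"rotation":[0.41,-0.5,0.63]}
    - {"grip":1,"slide":[-0.1,-0.06,0.04],"rotation":[0.41,-0.5,0.63]}
    - {"grip":1,"slide":[-0.1,-0.05,0.05],"rotation":[0.41,-0.5,0.63]}
    - {"grip":1,"slide":[-0.1,-0.04,0.05],"rotation":[0.41,-0.5,0.63]}
    - {"grip":1,"slide":[-0.1,-0.03,0.06],"rotation":[0.41,-0.5,0.63]}

```text
time_s: 10.35
tool_pos: [0.5151, 0.2015, 0.2413]
eef_rot: [-3.066, 1.392, 2.215]
wrist_force: [-0.7, 0.3, -1.6]
finger_gap: 0.332
gripper_force: 49.4
```

Run:
```python
from h import *
s=log();p,R,s=pose();print(p,s['joint_positions'],s['finger_gap'])
a,d,f=held(.015,.2);print('world foot dir',R.apply(d))
R2=finalR(-1.0,np.arcsin(d[2]),1);R2=Ro.align_vectors([[0,0,-1]],[R2.apply(d)])[0]*R2
B=np.array([.6435,-.0455,.22])-R2.apply(a);print(B,R2.apply(d));inc(p,R,B,R2,14)
```

```text
[0.515 0.201 0.241] [-1.466  0.944  0.562  1.829  0.782  1.319 -0.924] 0.3319512767636404
tube n 11887 rms 0.0005253968471614441 axis pt [ 0.     0.001 -0.046] dir to foot [0.985 0.002 0.173] tube smax 0.09871025328284957 foot s [0.099 0.112 0.122] 7394
world foot dir [-0.012 -0.002 -1.   ]
[ 0.667 -0.084  0.212] [ 0.  0. -1.]
[-0.03, -0.03, 0.38] [-0.0, -0.0, 0.01]
[-0.03, -0.03, 0.38] [-0.0, -0.0, 0.01]
[-0.03, -0.03, 0.38] [-0.0, -0.0, 0.01]
[-0.03, -0.03, 0.38] [-0.0, -0.0, 0.01]
[-0.03, -0.03, 0.38] [-0.0, -0.0, 0.01]
[-0.03, -0.03, 0.38] [-0.0, -0.0, 0.01]
[-0.03, -0.03, 0.38] [-0.0, -0.0, 0.01]
[-0.03, -0.03, 0.38] [-0.0, -0.0, 0.01]
[-0.03, -0.03, 0.38] [-0.0, -0.0, 0.01]
[-0.03, -0.03, 0.38] [-0.0, -0.0, 0.01]
[-0.03, -0.03, 0.38] [-0.0, -0.0, 0.01]
[-0.03, -0.03, 0.38] [-0.0, -0.0, 0.01]
[-0.03, -0.03, 0.38] [-0.0, -0.0, 0.01]
[-0.03, -0.03, 0.38] [-0.0, -0.0, 0.01]
```

Request:
carry_out:
  increments:
    - {"grip":1,"slide":[-0.02,-0.02,0.2],"rotation":[0,0,0.01]}
    - {"grip":1,"slide":[-0.03,-0.03,0.38],"rotation":[0,0,0.01]}
    - {"grip":1,"slide":[-0.03,-0.03,0.38],"rotation":[0,0,0.01]}
    - {"grip":1,"slide":[-0.03,-0.03,0.38],"rotation":[0,0,0.01]}
    - {"grip":1,"slide":[-0.03,-0.03,0.38],"rotation":[0,0,0.01]}
    - {"grip":1,"slide":[-0.03,-0.03,0.38],"rotation":[0,0,0.01]}
    - {"grip":1,"slide":[-0.03,-0.03,0.38],"rotation":[0,0,0.01]}
    - {"grip":1,"slide":[-0.03,-0.03,0.38],"rotation":[0,0,0.01]}
    - {"grip":1,"slide":[-0.03,-0.03,0.38],"rotation":[0,0,0.01]}
    - {"grip":1,"slide":[-0.03,-0.03,0.38],"rotation":[0,0,0.01]}
    - {"grip":1,"slide":[-0.03,-0.03,0.38],"rotation":[0,0,0.01]}
    - {"grip":1,"slide":[-0.03,-0.03,0.38],"rotation":[0,0,0.01]}
    - {"grip":1,"slide":[-0.03,-0.03,0.38],"rotation":[0,0,0.01]}
    - {"grip":1,"slide":[-0.03,-0.03,0.38],"rotation":[0,0,0.01]}
    - {"grip":1,"slide":[-0.01,-0.01,0.18],"rotation":[0,0,0]}
    - {"grip":1,"slide":[0,0,0],"rotation":[0,0,0]}

```text
time_s: 12.4
tool_pos: [0.6652, -0.0811, 0.2094]
eef_rot: [3.132, 1.389, 2.128]
wrist_force: [0.4, 1.0, -0.5]
finger_gap: 0.333
gripper_force: 49.5
```

Run:
```python
from h import *
s=log();p,R,s=pose();print(p,s['joint_positions'],s['finger_gap'])
a,d,f=held(.015,.2);print('axis world',p+R.apply(a),'foot',p+R.apply(a+.123*d),'dir',R.apply(d))
R2=Ro.align_vectors([[0,0,-1]],[R.apply(d)])[0]*R
q=np.array([.6435,-.0455,.013+.123+.006])-R2.apply(a);inc(p,R,q,R2,10)
b=grab('side');cv2.imwrite('pics/s4.png',np.hstack([cv2.resize(b['color'][60:270,210:410],(380,400)),cv2.resize(f['color'],(420,400))]))
```

```text
[ 0.665 -0.081  0.209] [-1.063  1.053  0.759  2.029  1.276  0.788 -1.229] 0.33283411893627823
tube n 11883 rms 0.0005238489465863787 axis pt [ 0.     0.001 -0.046] dir to foot [0.985 0.002 0.173] tube smax 0.09869020619236804 foot s [0.099 0.112 0.121] 7384
axis world [ 0.642 -0.043  0.218] foot [ 0.641 -0.041  0.095] dir [-0.001  0.009 -1.   ]
[0.12, -0.0, 0.03] [0.0, -0.01, -0.0]
[0.12, -0.0, 0.03] [0.0, -0.01, -0.0]
[0.12, -0.0, 0.03] [0.0, -0.01, -0.0]
[0.12, -0.0, 0.03] [0.0, -0.01, -0.0]
[0.12, 0.0, 0.03] [0.0, -0.01, -0.0]
[0.12, 0.0, 0.03] [0.0, -0.01, -0.0]
[0.12, 0.0, 0.03] [0.0, -0.01, -0.0]
[0.12, 0.0, 0.03] [0.0, -0.01, -0.0]
[0.12, 0.0, 0.03] [0.0, -0.01, -0.0]
[0.12, 0.0, 0.03] [0.0, -0.01, -0.0]
```

View pics/s4.png

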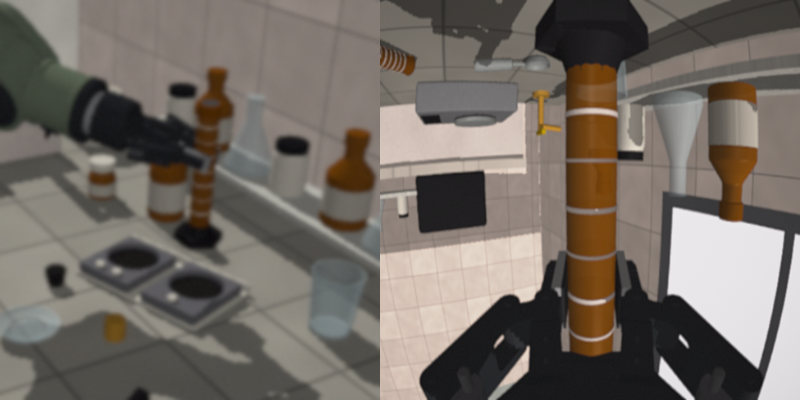

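The picture shows the tall cylinder held vertical, with its foot over the right-hand block with one stud. I lower it.

Request:
carry_out:
  increments:
    - {"grip":1,"slide":[0.12,0,0.03],"rotation":[0,-0.01,0]}
    - {"grip":1,"slide":[0.12,0,0.03],"rotation":[0,-0.01,0]}
    - {"grip":1,"slide":[0.12,0,0.03],"rotation":[0,-0.01,0]}
    - {"grip":1,"slide":[0.12,0,0.03],"rotation":[0,-0.01,0]}
    - {"grip":1,"slide":[0.12,0,0.03],"rotation":[0,-0.01,0]}
    - {"grip":1,"slide":[0.12,0,0.03],"rotation":[0,-0.01,0]}
    - {"grip":1,"slide":[0.12,0,0.03],"rotation":[0,-0.01,0]}
    - {"grip":1,"slide":[0.12,0,0.03],"rotation":[0,-0.01,0]}
    - {"grip":1,"slide":[0.12,0,0.03],"rotation":[0,-0.01,0]}
    - {"grip":1,"slide":[0.12,0,0.03],"rotation":[0,-0.01,0]}
    - {"grip":1,"slide":[0,0,0],"rotation":[0,0,0]}
    - {"grip":1,"slide":[0,0,0],"rotation":[0,0,0]}

```text
time_s: 14.0
tool_pos: [0.6687, -0.0847, 0.1357]
eef_rot: [3.125, 1.402, 2.122]
wrist_force: [0.1, -0.8, -1.1]
finger_gap: 0.334
gripper_force: 49.5
```

Run:
```python
from h import *
p,R,s=pose();print(p,s['wrist_force'])
a,d,f=held(.015,.2);print('axis world',p+R.apply(a),'foot',p+R.apply(a+.123*d),'dir',R.apply(d))
print(R.inv().apply([0,0,-.001])/.06)
```

```text
[ 0.669 -0.085  0.136] [ 0.075 -0.844 -1.128]
tube n 11865 rms 0.0005262096270888857 axis pt [ 0.     0.001 -0.046] dir to foot [0.985 0.002 0.172] tube smax 0.0988542776359772 foot s [0.099 0.112 0.13 ] 8269
axis world [ 0.645 -0.046  0.143] foot [ 0.646 -0.046  0.02 ] dir [ 0.006 -0.001 -1.   ]
[ 0.016 -0.     0.003]
```

Request:
carry_out:
  increments:
    - {"grip":1,"slide":[0.02,0,0],"rotation":[0,0.02,0]}
    - {"grip":1,"slide":[0.02,0,0],"rotation":[0,0.02,0]}
    - {"grip":1,"slide":[0.02,0,0],"rotation":[0,0,0]}
    - {"grip":1,"slide":[0.02,0,0],"rotation":[0,0,0]}
    - {"grip":1,"slide":[0,0,0],"rotation":[0,0,0]}

```text
time_s: 14.68
tool_pos: [0.6682, -0.0839, 0.1307]
eef_rot: [3.127, 1.397, 2.124]
wrist_force: [0.1, -0.6, -2.2]
finger_gap: 0.333
gripper_force: 49.5
```

Request:
carry_out:
  increments:
    - {"grip":1,"slide":[0.015,0,0],"rotation":[0,0,0]}
    - {"grip":1,"slide":[0.015,0,0],"rotation":[0,0,0]}
    - {"grip":1,"slide":[0,0,0],"rotation":[0,0,0]}

```text
time_s: 15.05
tool_pos: [0.6681, -0.0836, 0.1289]
eef_rot: [3.127, 1.397, 2.124]
wrist_force: [0.5, -0.6, -1.6]
finger_gap: 0.334
gripper_force: 49.5
```

Request:
carry_out:
  increments:
    - {"grip":1,"slide":[0.012,0,0],"rotation":[0,0,0]}
    - {"grip":1,"slide":[0.012,0,0],"rotation":[0,0,0]}
    - {"grip":1,"slide":[0,0,0],"rotation":[0,0,0]}

```text
time_s: 15.42
tool_pos: [0.6682, -0.0837, 0.1288]
eef_rot: [3.122, 1.399, 2.119]
wrist_force: [0.2, 1.5, 7.3]
finger_gap: 0.334
gripper_force: 49.6
```

Request:
carry_out:
  increments:
    - {"grip":1,"slide":[0.012,0,0],"rotation":[0,0,0]}
    - {"grip":1,"slide":[0,0,0],"rotation":[0,0,0]}

```text
time_s: 15.68
tool_pos: [0.6683, -0.0837, 0.1288]
eef_rot: [3.12, 1.4, 2.117]
wrist_force: [0.7, 2.1, 11.5]
finger_gap: 0.331
gripper_force: 49.8
```

Contact came at the expected height, so the foot is on the well floor. I relieve the press, open and withdraw.

Request:
carry_out:
  increments:
    - {"grip":1,"slide":[-0.02,0,0],"rotation":[0,0,0]}
    - {"grip":0.2,"slide":[0,0,0],"rotation":[0,0,0]}
    - {"grip":0,"slide":[0,0,0],"rotation":[0,0,0]}
    - {"grip":-0.5,"slide":[0,0,0],"rotation":[0,0,0]}
    - {"grip":-1,"slide":[0,0,0],"rotation":[0,0,0]}
    - {"grip":-1,"slide":[0,0,0],"rotation":[0,0,0]}
    - {"grip":-1,"slide":[0,0,-0.2],"rotation":[0,0,0]}
    - {"grip":-1,"slide":[0,0,-0.3],"rotation":[0,0,0]}
    - {"grip":-1,"slide":[0,0,-0.5],"rotation":[0,0,0]}
    - {"grip":-1,"slide":[0,0,-0.6],"rotation":[0,0,0]}
    - {"grip":-1,"slide":[-0.2,0,-0.6],"rotation":[0,0,0]}
    - {"grip":-1,"slide":[-0.4,0,-0.5],"rotation":[0,0,0]}
    - {"grip":-1,"slide":[-0.5,0,-0.4],"rotation":[0,0,0]}
    - {"grip":-1,"slide":[0,0,0],"rotation":[0,0,0]}

```text
time_s: 17.42
tool_pos: [0.5748, 0.0637, 0.2265]
eef_rot: [3.112, 1.394, 2.112]
wrist_force: [-0.2, -0.0, -0.4]
finger_gap: 1.001
gripper_force: 0.0
```

```bash
cat >> h.py <<'E'
def cloud(f,lo,hi):
    X=world(f);hsv=cv2.cvtColor(f['color'],cv2.COLOR_BGR2HSV);m=cv2.inRange(hsv,(4,110,50),(22,255,255))>0
    m&=np.all((X>lo)&(X<hi),-1); return X[m]
E
python3 - <<'E'
from h import *
s=log();p,R,s=pose();q=np.array(s['joint_positions']);print(p,q);k=fit().x
f=grab('side');C=cloud(f,[.58,-.12,.03],[.72,.03,.22]);print('tall: n',len(C),'top z',np.percentile(C[:,2],99))
for lo,hi in((.04,.08),(.08,.12),(.12,.16),(.16,.2)):
    m=(C[:,2]>lo)&(C[:,2]<hi);print(lo,C[m].mean(0),m.sum())
# short: grasp plan
az=-1.0591;d=np.array([np.cos(az),np.sin(az),-.085]);rim=np.array([.4755,-.3805,.016]);foot=rim-.15*d/np.linalg.norm(d);print('foot',foot)
g=foot+.088*d;pc2=np.array([.6045,.069,.013])
for sgn in(1,-1):
  for lean in(.27,.45):
    for faz in(-1.3,-.9):
      R1=graspR(az,lean,sgn);z=R1.as_matrix()[:,2];t1=g+.047*z;R2=finalR(faz,lean-.085,sgn);z2=R2.as_matrix()[:,2]
      print(sgn,lean,faz,t1)
      path(q,[(np.array([.5,.05,.3]),Ro.from_matrix(R1.as_matrix())),(t1+[0,0,.1],R1),(t1,R1),(t1+[0,0,.2],R1),(np.array([.48,.12,.3]),R2),(pc2+[0,0,.16]+.047*z2,R2),(pc2+[0,0,.088]+.047*z2,R2)],k,16)
E
```

```text
[0.575 0.064 0.226] [-1.308  0.953  0.628  2.015  0.991  1.062 -1.087]
tall: n 540 top z 0.21441093344786494
0.04 [ 0.635 -0.055  0.06 ] 98
0.08 [ 0.634 -0.055  0.1  ] 125
0.12 [ 0.635 -0.056  0.141] 117
0.16 [ 0.635 -0.055  0.18 ] 132
foot [ 0.402 -0.25   0.029]
1 0.27 -1.3 [ 0.439 -0.316 -0.024]
[-0.327  0.331  0.363  1.686 -0.359  1.308  0.662] bad 0.0
[ 0.339  0.744  0.383  1.67  -0.412  1.065  1.429] bad 0.0
[ 0.377  0.89   0.326  1.684 -0.469  0.908  1.481] bad 0.0
[ 0.308  0.618  0.428  1.61  -0.356  1.242  1.373] bad 0.0
[-1.471  0.953  0.784  1.808  0.563  1.382 -0.762] bad 0.0
[-1.156  1.225  0.741  1.683  0.619  1.108 -0.829] bad 0.0
[-1.134  1.338  0.694  1.637  0.588  1.084 -0.896] bad 0.0
1 0.27 -0.9 [ 0.439 -0.316 -0.024]
[-0.327  0.331  0.363  1.686 -0.359  1.308  0.662] bad 0.0
[ 0.339  0.744  0.383  1.67  -0.412  1.065  1.429] bad 0.0
[ 0.377  0.89   0.326  1.684 -0.469  0.908  1.481] bad 0.0
[ 0.308  0.618  0.428  1.61  -0.356  1.242  1.373] bad 0.0
[-1.391  0.661  0.389  2.147  1.034  1.345 -1.132] bad 0.0
[-1.068  1.011  0.453  2.019  1.316  1.043 -1.332] bad 0.0
[... 2134 characters left out ...]
0.041  2.355  4.41   0.16  -0.253] bad 0.2727
[-1.862  1.532  1.42   2.43   4.41   0.16  -1.608] bad 0.2478
[-1.457  1.509  1.306  2.197  4.41   0.16  -1.594] bad 0.2118
[-1.433  1.571  1.208  2.154  4.41   0.16  -1.702] bad 0.1613
-1 0.45 -0.9 [ 0.435 -0.309 -0.021]
[ 1.257  0.221 -1.337  2.43   4.41   0.16  -0.993] bad 0.2657
[ 0.591  0.527  0.039  2.292  4.41   0.16  -0.226] bad 0.2631
[ 0.597  0.733  0.034  2.202  4.41   0.16  -0.204] bad 0.2301
[ 0.586  0.327  0.041  2.355  4.41   0.16  -0.253] bad 0.2727
[-1.923  1.601  1.42   2.43   4.41   0.16  -1.525] bad 0.2464
[-1.483  1.554  1.325  2.164  4.41   0.16  -1.473] bad 0.118
[-1.477  1.657  1.237  2.12   4.41   0.16  -1.604] bad 0.0645
```

Run:
```python
from h import *
p,R,s=pose();k=fit().x
R1=graspR(-1.0591,.33,1);W=np.array([.44,.05,.3]);n=int(np.ceil((R.inv()*R1).magnitude()/.14));print(n,R1.as_euler('xyz'))
path(np.array(s['joint_positions']),[(W,R1)],k,20)
inc(p,R,W,R1,20)
```

```text
13 [ 3.142 -0.33   2.082]
[-0.406  0.258  0.476  1.809 -0.404  1.315  0.726] bad 0.0
[-0.05, -0.1, -0.06] [0.02, 0.72, 0.02]
[-0.05, -0.1, -0.07] [0.02, 0.72, 0.02]
[-0.04, -0.1, -0.07] [0.02, 0.72, 0.02]
[-0.04, -0.1, -0.07] [0.02, 0.72, 0.02]
[-0.03, -0.1, -0.08] [0.02, 0.72, 0.02]
[-0.02, -0.1, -0.08] [0.02, 0.72, 0.02]
[-0.02, -0.1, -0.08] [0.02, 0.72, 0.02]
[-0.01, -0.1, -0.08] [0.02, 0.72, 0.02]
[-0.0, -0.1, -0.08] [0.02, 0.72, 0.02]
[0.0, -0.1, -0.08] [0.02, 0.72, 0.02]
[0.01, -0.1, -0.08] [0.02, 0.72, 0.02]
[0.02, -0.1, -0.08] [0.02, 0.72, 0.02]
[0.02, -0.1, -0.08] [0.02, 0.72, 0.02]
[0.03, -0.1, -0.07] [0.02, 0.72, 0.02]
[0.03, -0.1, -0.07] [0.02, 0.72, 0.02]
[0.04, -0.1, -0.07] [0.02, 0.72, 0.02]
[0.05, -0.1, -0.06] [0.02, 0.72, 0.02]
[0.05, -0.1, -0.06] [0.02, 0.72, 0.02]
[0.06, -0.1, -0.05] [0.02, 0.72, 0.02]
[0.06, -0.1, -0.05] [0.02, 0.72, 0.02]
```

Request:
carry_out:
  increments:
    - {"grip":-1,"slide":[-0.05,-0.1,-0.06],"rotation":[0.02,0.72,0.02]}
    - {"grip":-1,"slide":[-0.05,-0.1,-0.07],"rotation":[0.02,0.72,0.02]}
    - {"grip":-1,"slide":[-0.04,-0.1,-0.07],"rotation":[0.02,0.72,0.02]}
    - {"grip":-1,"slide":[-0.04,-0.1,-0.07],"rotation":[0.02,0.72,0.02]}
    - {"grip":-1,"slide":[-0.03,-0.1,-0.08],"rotation":[0.02,0.72,0.02]}
    - {"grip":-1,"slide":[-0.02,-0.1,-0.08],"rotation":[0.02,0.72,0.02]}
    - {"grip":-1,"slide":[-0.02,-0.1,-0.08],"rotation":[0.02,0.72,0.02]}
    - {"grip":-1,"slide":[-0.01,-0.1,-0.08],"rotation":[0.02,0.72,0.02]}
    - {"grip":-1,"slide":[0,-0.1,-0.08],"rotation":[0.02,0.72,0.02]}
    - {"grip":-1,"slide":[0,-0.1,-0.08],"rotation":[0.02,0.72,0.02]}
    - {"grip":-1,"slide":[0.01,-0.1,-0.08],"rotation":[0.02,0.72,0.02]}
    - {"grip":-1,"slide":[0.02,-0.1,-0.08],"rotation":[0.02,0.72,0.02]}
    - {"grip":-1,"slide":[0.02,-0.1,-0.08],"rotation":[0.02,0.72,0.02]}
    - {"grip":-1,"slide":[0.03,-0.1,-0.07],"rotation":[0.02,0.72,0.02]}
    - {"grip":-1,"slide":[0.03,-0.1,-0.07],"rotation":[0.02,0.72,0.02]}
    - {"grip":-1,"slide":[0.04,-0.1,-0.07],"rotation":[0.02,0.72,0.02]}
    - {"grip":-1,"slide":[0.05,-0.1,-0.06],"rotation":[0.02,0.72,0.02]}
    - {"grip":-1,"slide":[0.05,-0.1,-0.06],"rotation":[0.02,0.72,0.02]}
    - {"grip":-1,"slide":[0.06,-0.1,-0.05],"rotation":[0.02,0.72,0.02]}
    - {"grip":-1,"slide":[0.06,-0.1,-0.05],"rotation":[0.02,0.72,0.02]}

```text
time_s: 19.98
tool_pos: [0.4412, 0.0508, 0.3001]
eef_rot: [-3.128, -0.335, 2.076]
wrist_force: [-0.0, 0.7, -0.3]
finger_gap: 0.999
gripper_force: 0.0
```

Run:
```python
from h import *
log();p,R,s=pose();k=fit().x;print(p,s['joint_positions'])
az=-1.0591;R1=graspR(az,.33,1);d=np.array([np.cos(az),np.sin(az),-.085]);g=np.array([.402,-.25,.029])+.088*d;z=R1.as_matrix()[:,2];t1=g+.047*z;print(g,t1)
W=t1+[0,0,.12]
path(np.array(s['joint_positions']),[(W,R1)],k,20)
inc(p,R,W,R1,12)
```

```text
[0.441 0.051 0.3  ] [-0.397  0.264  0.475  1.82  -0.404  1.313  0.732]
[ 0.445 -0.327  0.022] [ 0.438 -0.313 -0.023]
[ 0.302  0.767  0.476  1.623 -0.469  1.187  1.484] bad 0.0
[-0.51, -0.25, 0.12] [-0.01, -0.0, -0.0]
[-0.51, -0.25, 0.12] [-0.01, -0.0, -0.0]
[-0.51, -0.25, 0.12] [-0.01, -0.0, -0.0]
[-0.51, -0.25, 0.12] [-0.01, -0.0, -0.0]
[-0.51, -0.25, 0.12] [-0.01, -0.0, -0.0]
[-0.51, -0.25, 0.12] [-0.01, -0.0, -0.0]
[-0.51, -0.25, 0.12] [-0.01, -0.0, -0.0]
[-0.51, -0.25, 0.12] [-0.01, -0.0, -0.0]
[-0.51, -0.25, 0.12] [-0.01, -0.0, -0.0]
[-0.51, -0.25, 0.12] [-0.01, -0.0, -0.0]
[-0.51, -0.25, 0.12] [-0.01, -0.0, -0.0]
[-0.51, -0.25, 0.12] [-0.01, -0.0, -0.0]
```

Request:
carry_out:
  increments:
    - {"grip":-1,"slide":[-0.51,-0.25,0.12],"rotation":[-0.01,0,0]}
    - {"grip":-1,"slide":[-0.51,-0.25,0.12],"rotation":[-0.01,0,0]}
    - {"grip":-1,"slide":[-0.51,-0.25,0.12],"rotation":[-0.01,0,0]}
    - {"grip":-1,"slide":[-0.51,-0.25,0.12],"rotation":[-0.01,0,0]}
    - {"grip":-1,"slide":[-0.51,-0.25,0.12],"rotation":[-0.01,0,0]}
    - {"grip":-1,"slide":[-0.51,-0.25,0.12],"rotation":[-0.01,0,0]}
    - {"grip":-1,"slide":[-0.51,-0.25,0.12],"rotation":[-0.01,0,0]}
    - {"grip":-1,"slide":[-0.51,-0.25,0.12],"rotation":[-0.01,0,0]}
    - {"grip":-1,"slide":[-0.51,-0.25,0.12],"rotation":[-0.01,0,0]}
    - {"grip":-1,"slide":[-0.51,-0.25,0.12],"rotation":[-0.01,0,0]}
    - {"grip":-1,"slide":[-0.51,-0.25,0.12],"rotation":[-0.01,0,0]}
    - {"grip":-1,"slide":[-0.51,-0.25,0.12],"rotation":[-0.01,0,0]}
    - {"grip":-1,"slide":[0,0,0],"rotation":[0,0,0]}

```text
time_s: 21.6
tool_pos: [0.4368, -0.3177, 0.0983]
eef_rot: [-3.14, -0.334, 2.072]
wrist_force: [-0.1, 0.7, 0.8]
finger_gap: 1.0
gripper_force: 0.0
```

Run:
```python
from h import *
log();p,R,s=pose();print(p,s['joint_positions'])
f=grab('wrist');X,T=wworld(f,p,R);hsv=cv2.cvtColor(f['color'],cv2.COLOR_BGR2HSV)
m=(cv2.inRange(hsv,(4,110,50),(22,255,255))>0)&np.all((X>[.35,-.42,.01])&(X<[.52,-.24,.06]),-1);P=X[m]
def res(q):
    d=np.array([np.cos(q[2]),np.sin(q[2]),q[3]]);d/=np.linalg.norm(d);v=P-[q[0],q[1],.022];return np.linalg.norm(v-np.outer(v@d,d),axis=1)-.013
q=least_squares(res,[.445,-.327,-1.059,-.085],loss='soft_l1',f_scale=.002).x
d=np.array([np.cos(q[2]),np.sin(q[2]),q[3]]);d/=np.linalg.norm(d);a=np.array([q[0],q[1],.022]);u=(P-a)@d
rim=a+d*u.max();print(len(P),q,np.std(res(q)),'ends',a+d*u.min(),rim)
g=rim-.062*d;az=q[2];R1=graspR(az,.33,1);z=R1.as_matrix()[:,2];t1=g+.047*z;print(g,t1)
inc(p,R,t1,R1,8)
```

```text
[ 0.437 -0.318  0.098] [ 0.299  0.762  0.503  1.646 -0.483  1.187  1.507]
2893 [ 0.439 -0.31  -1.06  -0.087] 0.0006809963294528176 ends [ 0.417 -0.271  0.026] [ 0.478 -0.38   0.015]
[ 0.448 -0.326  0.02 ] [ 0.44  -0.312 -0.024]
[-0.08, 0.01, 0.24] [0.0, -0.0, -0.01]
[-0.08, 0.01, 0.24] [0.0, -0.0, -0.01]
[-0.08, 0.01, 0.24] [0.0, -0.0, -0.01]
[-0.08, 0.01, 0.24] [0.0, -0.0, -0.01]
[-0.08, 0.01, 0.24] [0.0, -0.0, -0.01]
[-0.08, 0.01, 0.24] [0.0, -0.0, -0.01]
[-0.08, 0.01, 0.24] [0.0, -0.0, -0.01]
[-0.08, 0.01, 0.24] [0.0, -0.0, -0.01]
```

Request:
carry_out:
  increments:
    - {"grip":-1,"slide":[-0.08,0.01,0.24],"rotation":[0,0,-0.01]}
    - {"grip":-1,"slide":[-0.08,0.01,0.24],"rotation":[0,0,-0.01]}
    - {"grip":-1,"slide":[-0.08,0.01,0.24],"rotation":[0,0,-0.01]}
    - {"grip":-1,"slide":[-0.08,0.01,0.24],"rotation":[0,0,-0.01]}
    - {"grip":-1,"slide":[-0.08,0.01,0.24],"rotation":[0,0,-0.01]}
    - {"grip":-1,"slide":[-0.08,0.01,0.24],"rotation":[0,0,-0.01]}
    - {"grip":-1,"slide":[-0.08,0.01,0.24],"rotation":[0,0,-0.01]}
    - {"grip":-1,"slide":[-0.08,0.01,0.2],"rotation":[0,0,-0.01]}
    - {"grip":1,"slide":[0,0,0],"rotation":[0,0,0]}
    - {"grip":1,"slide":[0,0,0],"rotation":[0,0,0]}
    - {"grip":1,"slide":[0,0,0],"rotation":[0,0,0]}
    - {"grip":1,"slide":[0,0,0],"rotation":[0,0,0]}
    - {"grip":1,"slide":[0,0,0],"rotation":[0,0,0]}

```text
time_s: 23.28
tool_pos: [0.443, -0.3139, -0.018]
eef_rot: [3.136, -0.331, 2.087]
wrist_force: [-0.8, -1.1, 4.9]
finger_gap: 0.281
gripper_force: 48.6
```

Request:
carry_out:
  increments:
    - {"grip":1,"slide":[0.06,0,-0.16],"rotation":[0,0,0]}
    - {"grip":1,"slide":[0.11,0,-0.32],"rotation":[0,0,0]}
    - {"grip":1,"slide":[0.16,0,-0.48],"rotation":[0,0,0]}
    - {"grip":1,"slide":[0.16,0,-0.48],"rotation":[0,0,0]}
    - {"grip":1,"slide":[0.16,0,-0.48],"rotation":[0,0,0]}
    - {"grip":1,"slide":[0.16,0,-0.48],"rotation":[0,0,0]}
    - {"grip":1,"slide":[0.16,0,-0.48],"rotation":[0,0,0]}
    - {"grip":1,"slide":[0.16,0,-0.48],"rotation":[0,0,0]}
    - {"grip":1,"slide":[0.16,0,-0.48],"rotation":[0,0,0]}
    - {"grip":1,"slide":[0.11,0,-0.32],"rotation":[0,0,0]}
    - {"grip":1,"slide":[0,0,0],"rotation":[0,0,0]}

```text
time_s: 24.65
tool_pos: [0.4427, -0.3162, 0.2469]
eef_rot: [3.135, -0.328, 2.087]
wrist_force: [-0.5, 0.1, -2.3]
finger_gap: 0.288
gripper_force: 49.1
```

Run:
```python
from h import *
log();p,R,s=pose();k=fit().x;q=np.array(s['joint_positions']);print(p,q,s['finger_gap'])
a,d,f=held(.013,.15);X,T=wworld(f,p,R)
dark=(f['color'].max(-1)<60)&np.isfinite(T[...,0]);v=T-a;sv=v@d;rad=np.linalg.norm(v-sv[...,None]*d,axis=-1)
m=dark&(rad>.024)&(rad<.033)&(sv>.05)&(sv<.12);print(m.sum(),np.percentile(sv[m],[1,5,25,50,75,95,99]))
R2=finalR(-.95,np.arcsin(d[2]),1);R2=Ro.align_vectors([[0,0,-1]],[R2.apply(d)])[0]*R2
A=np.array([.42,.03,.27])-R2.apply(a);B=np.array([.6045,.069,.17])-R2.apply(a)
A0=np.array([.40,-.1,.29])
path(q,[(np.array([.43,-.09,p[2]+.04]),R),(A,R2),(B,R2),(B-[0,0,.07],R2)],k,20)
print('total rot',(R.inv()*R2).magnitude(),A,B)
inc(p,R,np.array([.43,-.09,p[2]+.04]),R,6)
```

```text
[ 0.443 -0.316  0.247] [ 0.256  0.6    0.568  1.514 -0.402  1.452  1.423] 0.2878794479742447
tube n 5427 rms 0.0005362769629645222 axis pt [ 0.     0.001 -0.04 ] dir to foot [ 0.969 -0.021  0.248] tube smax 0.06293664298212504 foot s [0.063 0.076 0.087] 5460
3187 [0.076 0.076 0.077 0.081 0.084 0.086 0.087]
[-0.158  0.332  0.549  1.784 -0.383  1.356  1.041] bad 0.0
[-1.143  0.587  0.169  2.404  1.148  1.295 -1.413] bad 0.0
[-0.917  0.913  0.232  1.998  1.32   1.188 -1.311] bad 0.0
[-0.906  1.051  0.213  1.962  1.336  1.166 -1.419] bad 0.0
total rot 1.6498483890846354 [ 0.442 -0.002  0.26 ] [0.627 0.037 0.16 ]
[0.57, 0.28, 0.08] [0.0, 0.0, 0.0]
[0.57, 0.28, 0.08] [0.0, 0.0, 0.0]
[0.57, 0.28, 0.08] [0.0, 0.0, 0.0]
[0.57, 0.28, 0.08] [0.0, 0.0, 0.0]
[0.57, 0.28, 0.08] [0.0, 0.0, 0.0]
[0.57, 0.28, 0.08] [0.0, 0.0, 0.0]
```

Request:
carry_out:
  increments:
    - {"grip":1,"slide":[0.28,0.14,0.04],"rotation":[0,0,0]}
    - {"grip":1,"slide":[0.57,0.28,0.08],"rotation":[0,0,0]}
    - {"grip":1,"slide":[0.57,0.28,0.08],"rotation":[0,0,0]}
    - {"grip":1,"slide":[0.57,0.28,0.08],"rotation":[0,0,0]}
    - {"grip":1,"slide":[0.57,0.28,0.08],"rotation":[0,0,0]}
    - {"grip":1,"slide":[0.57,0.28,0.08],"rotation":[0,0,0]}
    - {"grip":1,"slide":[0.28,0.14,0.04],"rotation":[0,0,0]}

```text
time_s: 25.58
tool_pos: [0.4296, -0.0868, 0.2845]
eef_rot: [3.137, -0.333, 2.089]
wrist_force: [0.5, -1.5, -0.9]
finger_gap: 0.284
gripper_force: 49.0
```

Run:
```python
from h import *
log();p,R,s=pose();k=fit().x;q=np.array(s['joint_positions']);print(p,q,s['finger_gap'])
a=np.array([0,.001,-.040]);d=np.array([.969,-.021,.248])
R2=finalR(-1.05,np.arcsin(d[2]),1);R2=Ro.align_vectors([[0,0,-1]],[R2.apply(d)])[0]*R2
A=np.array([.47,.05,.28])-R2.apply(a)
path(q,[(A,R2)],k,20);print(A)
sl=Slerp([0,1],Ro.concatenate([R,R2]))
for t in np.linspace(0,1,5):
    Q=sl([t])[0];c=p+(A-p)*t+Q.apply(a);print('foot',c+.087*Q.apply(d),'rim',c-.063*Q.apply(d))
inc(p,R,A,R2,17)
```

```text
[ 0.43  -0.087  0.284] [-0.159  0.32   0.542  1.805 -0.381  1.346  1.039] 0.2837643692301459
[-1.172  0.644  0.342  2.214  1.074  1.265 -1.22 ] bad 0.0
[0.489 0.016 0.27 ]
foot [ 0.392 -0.023  0.329] rim [ 0.469 -0.152  0.317]
foot [0.401 0.013 0.292] rim [ 0.474 -0.109  0.341]
foot [0.418 0.037 0.254] rim [ 0.474 -0.059  0.355]
foot [0.441 0.048 0.219] rim [ 0.472 -0.004  0.356]
foot [0.47  0.05  0.193] rim [0.47  0.05  0.343]
[0.05, 0.1, 0.03] [-0.01, -0.81, 0.0]
[0.05, 0.1, 0.03] [-0.01, -0.81, 0.0]
[0.06, 0.1, 0.02] [-0.01, -0.81, 0.0]
[0.06, 0.1, 0.02] [-0.01, -0.81, 0.0]
[0.06, 0.1, 0.01] [-0.01, -0.81, 0.0]
[0.06, 0.1, 0.01] [-0.01, -0.81, 0.0]
[0.06, 0.1, 0.0] [-0.01, -0.81, 0.0]
[0.06, 0.1, -0.01] [-0.01, -0.81, 0.0]
[0.06, 0.1, -0.01] [-0.01, -0.81, 0.0]
[0.06, 0.1, -0.02] [-0.01, -0.81, 0.0]
[0.06, 0.1, -0.02] [-0.01, -0.81, 0.0]
[0.05, 0.1, -0.03] [-0.01, -0.81, 0.0]
[0.05, 0.1, -0.03] [-0.01, -0.81, 0.0]
[0.05, 0.1, -0.04] [-0.01, -0.81, 0.0]
[0.04, 0.1, -0.04] [-0.01, -0.81, 0.0]
[0.04, 0.1, -0.05] [-0.01, -0.81, 0.0]
[0.04, 0.1, -0.05] [-0.01, -0.81, 0.0]
```

Request:
carry_out:
  increments:
    - {"grip":1,"slide":[0.05,0.1,0.03],"rotation":[-0.01,-0.81,0]}
    - {"grip":1,"slide":[0.05,0.1,0.03],"rotation":[-0.01,-0.81,0]}
    - {"grip":1,"slide":[0.06,0.1,0.02],"rotation":[-0.01,-0.81,0]}
    - {"grip":1,"slide":[0.06,0.1,0.02],"rotation":[-0.01,-0.81,0]}
    - {"grip":1,"slide":[0.06,0.1,0.01],"rotation":[-0.01,-0.81,0]}
    - {"grip":1,"slide":[0.06,0.1,0.01],"rotation":[-0.01,-0.81,0]}
    - {"grip":1,"slide":[0.06,0.1,0],"rotation":[-0.01,-0.81,0]}
    - {"grip":1,"slide":[0.06,0.1,-0.01],"rotation":[-0.01,-0.81,0]}
    - {"grip":1,"slide":[0.06,0.1,-0.01],"rotation":[-0.01,-0.81,0]}
    - {"grip":1,"slide":[0.06,0.1,-0.02],"rotation":[-0.01,-0.81,0]}
    - {"grip":1,"slide":[0.06,0.1,-0.02],"rotation":[-0.01,-0.81,0]}
    - {"grip":1,"slide":[0.05,0.1,-0.03],"rotation":[-0.01,-0.81,0]}
    - {"grip":1,"slide":[0.05,0.1,-0.03],"rotation":[-0.01,-0.81,0]}
    - {"grip":1,"slide":[0.05,0.1,-0.04],"rotation":[-0.01,-0.81,0]}
    - {"grip":1,"slide":[0.04,0.1,-0.04],"rotation":[-0.01,-0.81,0]}
    - {"grip":1,"slide":[0.04,0.1,-0.05],"rotation":[-0.01,-0.81,0]}
    - {"grip":1,"slide":[0.04,0.1,-0.05],"rotation":[-0.01,-0.81,0]}
    - {"grip":1,"slide":[0,0,0],"rotation":[0,0,0]}

```text
time_s: 27.82
tool_pos: [0.4891, 0.0141, 0.269]
eef_rot: [3.073, 1.322, 2.03]
wrist_force: [0.7, 0.1, -1.0]
finger_gap: 0.283
gripper_force: 49.0
```

Run:
```python
from h import *
log();p,R,s=pose();k=fit().x;q=np.array(s['joint_positions']);print(p,q,s['finger_gap'])
a,d,f=held(.013,.15);print('axis',p+R.apply(a),'dir',R.apply(d))
R2=Ro.align_vectors([[0,0,-1]],[R.apply(d)])[0]*R
B=np.array([.6045,.069,.145])-R2.apply(a)
path(q,[(B,R2),(B-[0,0,.045],R2)],k,20)
inc(p,R,B,R2,12)
```

```text
[0.489 0.014 0.269] [-1.186  0.649  0.345  2.214  1.057  1.27  -1.209] 0.28253191818907103
tube n 5585 rms 0.0005781596221017618 axis pt [ 0.     0.001 -0.04 ] dir to foot [ 0.971 -0.018  0.24 ] tube smax 0.07932253144843207 foot s [0.064 0.076 0.087] 5600
axis [0.47  0.048 0.279] dir [-0.004  0.005 -1.   ]
[-0.989  1.012  0.342  1.907  1.153  1.14  -1.246] bad 0.0
[-0.98   1.097  0.326  1.881  1.155  1.12  -1.306] bad 0.0
[0.17, 0.17, 0.11] [-0.0, -0.0, 0.0]
[0.17, 0.17, 0.11] [-0.0, -0.0, 0.0]
[0.17, 0.17, 0.11] [-0.0, -0.0, 0.0]
[0.17, 0.17, 0.11] [-0.0, -0.0, 0.0]
[0.17, 0.17, 0.11] [-0.0, -0.0, 0.0]
[0.17, 0.17, 0.11] [-0.0, -0.0, 0.0]
[0.17, 0.17, 0.11] [-0.0, -0.0, 0.0]
[0.17, 0.17, 0.11] [-0.0, -0.0, 0.0]
[0.17, 0.17, 0.11] [-0.0, -0.0, 0.0]
[0.17, 0.17, 0.11] [-0.0, -0.0, 0.0]
[0.17, 0.17, 0.11] [-0.0, -0.0, 0.0]
[0.17, 0.17, 0.11] [-0.0, -0.0, 0.0]
```

Request:
carry_out:
  increments:
    - {"grip":1,"slide":[0.17,0.17,0.11],"rotation":[0,0,0]}
    - {"grip":1,"slide":[0.17,0.17,0.11],"rotation":[0,0,0]}
    - {"grip":1,"slide":[0.17,0.17,0.11],"rotation":[0,0,0]}
    - {"grip":1,"slide":[0.17,0.17,0.11],"rotation":[0,0,0]}
    - {"grip":1,"slide":[0.17,0.17,0.11],"rotation":[0,0,0]}
    - {"grip":1,"slide":[0.17,0.17,0.11],"rotation":[0,0,0]}
    - {"grip":1,"slide":[0.17,0.17,0.11],"rotation":[0,0,0]}
    - {"grip":1,"slide":[0.17,0.17,0.11],"rotation":[0,0,0]}
    - {"grip":1,"slide":[0.17,0.17,0.11],"rotation":[0,0,0]}
    - {"grip":1,"slide":[0.17,0.17,0.11],"rotation":[0,0,0]}
    - {"grip":1,"slide":[0.17,0.17,0.11],"rotation":[0,0,0]}
    - {"grip":1,"slide":[0.17,0.17,0.11],"rotation":[0,0,0]}
    - {"grip":1,"slide":[0,0,0],"rotation":[0,0,0]}
    - {"grip":1,"slide":[0,0,0],"rotation":[0,0,0]}

```text
time_s: 29.62
tool_pos: [0.6211, 0.0352, 0.1347]
eef_rot: [3.059, 1.321, 2.014]
wrist_force: [-0.6, -0.7, -1.4]
finger_gap: 0.286
gripper_force: 49.0
```

Run:
```python
from h import *
log();p,R,s=pose();print(p,s['finger_gap'])
a,d,f=held(.013,.15);print('axis',p+R.apply(a),'foot',p+R.apply(a+.087*d),'dir',R.apply(d))
R2=Ro.align_vectors([[0,0,-1]],[R.apply(d)])[0]*R
B=np.array([.6045,.069,.013+.087+.005])-R2.apply(a)
inc(p,R,B,R2,6)
b=grab('side');cv2.imwrite('pics/s5.png',cv2.resize(b['color'][60:270,200:410],(600,600)))
```

```text
[0.621 0.035 0.135] 0.28562363841646043
tube n 5693 rms 0.0005238160147323172 axis pt [ 0.     0.001 -0.04 ] dir to foot [ 0.971 -0.02   0.24 ] tube smax 0.07019189198817012 foot s [0.064 0.087 0.132] 10821
axis [0.602 0.069 0.145] foot [0.602 0.07  0.058] dir [-0.003  0.006 -1.   ]
[0.11, 0.0, 0.03] [0.0, -0.01, -0.0]
[0.11, 0.0, 0.03] [0.0, -0.01, -0.0]
[0.11, 0.0, 0.03] [0.0, -0.01, -0.0]
[0.11, 0.0, 0.03] [0.0, -0.01, -0.0]
[0.11, 0.0, 0.03] [0.0, -0.01, -0.0]
[0.11, 0.0, 0.03] [0.0, -0.01, -0.0]
```

View pics/s5.png

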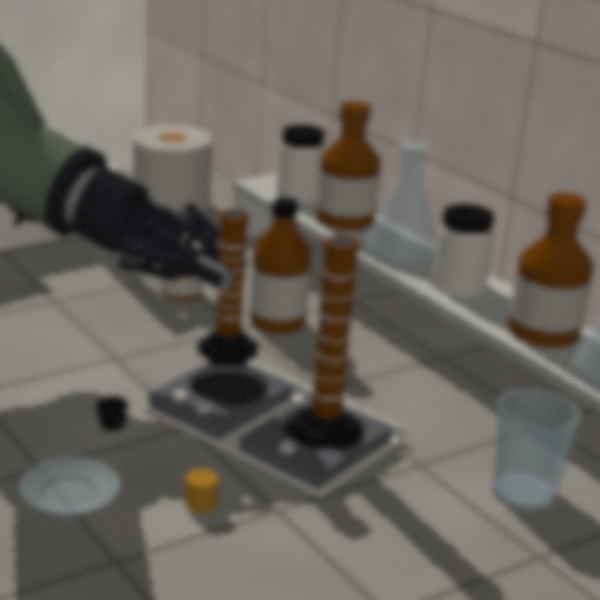

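The tall cylinder stands home in place one (foot at (325,428)). The short one hangs vertical above the two-stud well (228,385). I lower it.

Request:
carry_out:
  increments:
    - {"grip":1,"slide":[0.11,0,0.03],"rotation":[0,-0.01,0]}
    - {"grip":1,"slide":[0.11,0,0.03],"rotation":[0,-0.01,0]}
    - {"grip":1,"slide":[0.11,0,0.03],"rotation":[0,-0.01,0]}
    - {"grip":1,"slide":[0.11,0,0.03],"rotation":[0,-0.01,0]}
    - {"grip":1,"slide":[0.11,0,0.03],"rotation":[0,-0.01,0]}
    - {"grip":1,"slide":[0.11,0,0.03],"rotation":[0,-0.01,0]}
    - {"grip":1,"slide":[0,0,0],"rotation":[0,0,0]}
    - {"grip":1,"slide":[0,0,0],"rotation":[0,0,0]}

```text
time_s: 30.72
tool_pos: [0.6225, 0.0351, 0.0936]
eef_rot: [3.056, 1.328, 2.011]
wrist_force: [0.0, -0.7, -0.9]
finger_gap: 0.282
gripper_force: 49.0
```

Run:
```python
from h import *
p,R,s=pose()
a=np.array([0,.001,-.040]);d=np.array([.971,-.019,.24]);print('axis',p+R.apply(a),'foot',p+R.apply(a+.087*d),'dir',R.apply(d),s['wrist_force'],R.inv().apply([0,0,-.001])/.06)
```

```text
axis [0.604 0.069 0.103] foot [0.604 0.069 0.016] dir [ 0.001  0.001 -1.   ] [ 0.016 -0.731 -0.928] [ 0.016 -0.     0.004]
```

Request:
carry_out:
  increments:
    - {"grip":1,"slide":[0.015,0,0.004],"rotation":[0,0,0]}
    - {"grip":1,"slide":[0.015,0,0.004],"rotation":[0,0,0]}
    - {"grip":1,"slide":[0,0,0],"rotation":[0,0,0]}

```text
time_s: 31.1
tool_pos: [0.6225, 0.0351, 0.0916]
eef_rot: [3.057, 1.328, 2.011]
wrist_force: [-0.6, 0.1, -1.9]
finger_gap: 0.279
gripper_force: 49.0
```

Request:
carry_out:
  increments:
    - {"grip":1,"slide":[0.012,0,0.003],"rotation":[0,0,0]}
    - {"grip":1,"slide":[0.012,0,0.003],"rotation":[0,0,0]}
    - {"grip":1,"slide":[0,0,0],"rotation":[0,0,0]}

```text
time_s: 31.48
tool_pos: [0.6228, 0.0348, 0.0915]
eef_rot: [3.053, 1.33, 2.007]
wrist_force: [-2.8, 2.9, 10.7]
finger_gap: 0.286
gripper_force: 49.8
```

Request:
carry_out:
  increments:
    - {"grip":1,"slide":[0.008,0,0.002],"rotation":[0,0,0]}
    - {"grip":1,"slide":[0,0,0],"rotation":[0,0,0]}

```text
time_s: 31.72
tool_pos: [0.6228, 0.0347, 0.0916]
eef_rot: [3.051, 1.331, 2.005]
wrist_force: [-3.7, 3.6, 15.4]
finger_gap: 0.286
gripper_force: 50.1
```

Request:
carry_out:
  increments:
    - {"grip":1,"slide":[-0.026,0,-0.006],"rotation":[0,0,0]}
    - {"grip":0.25,"slide":[0,0,0],"rotation":[0,0,0]}
    - {"grip":0.05,"slide":[0,0,0],"rotation":[0,0,0]}
    - {"grip":-0.5,"slide":[0,0,0],"rotation":[0,0,0]}
    - {"grip":-1,"slide":[0,0,0],"rotation":[0,0,0]}
    - {"grip":-1,"slide":[0,0,0],"rotation":[0,0,0]}
    - {"grip":-1,"slide":[0,0,-0.2],"rotation":[0,0,0]}
    - {"grip":-1,"slide":[0,0,-0.3],"rotation":[0,0,0]}
    - {"grip":-1,"slide":[0,0,-0.5],"rotation":[0,0,0]}
    - {"grip":-1,"slide":[0,0,-0.6],"rotation":[0,0,0]}
    - {"grip":-1,"slide":[-0.2,0,-0.6],"rotation":[0,0,0]}
    - {"grip":-1,"slide":[-0.4,0,-0.5],"rotation":[0,0,0]}
    - {"grip":-1,"slide":[-0.5,0,-0.4],"rotation":[0,0,0]}
    - {"grip":-1,"slide":[0,0,0],"rotation":[0,0,0]}

```text
time_s: 33.48
tool_pos: [0.5376, 0.1794, 0.2016]
eef_rot: [3.046, 1.325, 2.003]
wrist_force: [0.5, 0.0, 0.4]
finger_gap: 1.004
gripper_force: 0.0
```

Run:
```python
from h import *
f=grab('side');t=grab('top')
for lo,hi in(([.58,-.12,.03],[.72,.02,.22]),([.54,.03,.03],[.66,.12,.2])):
    C=cloud(f,lo,hi);print(len(C),'top',np.percentile(C[:,2],99))
    for z in(.05,.09,.13,.17): m=abs(C[:,2]-z)<.02;print(z,C[m].mean(0) if m.sum() else None)
cv2.imwrite('pics/end.png',np.hstack([cv2.resize(f['color'][60:270,170:430],(440,356)),cv2.resize(t['color'][60:260,130:330],(356,356))]))
```

```text
543 top 0.21474083484523124
0.05 [ 0.634 -0.055  0.055]
0.09 [ 0.635 -0.055  0.09 ]
0.13 [ 0.635 -0.055  0.129]
0.17 [ 0.635 -0.055  0.169]
261 top 0.165273330286138
0.05 [0.595 0.059 0.055]
0.09 [0.595 0.059 0.091]
0.13 [0.595 0.059 0.13 ]
0.17 [0.594 0.06  0.159]
```

View pics/end.png

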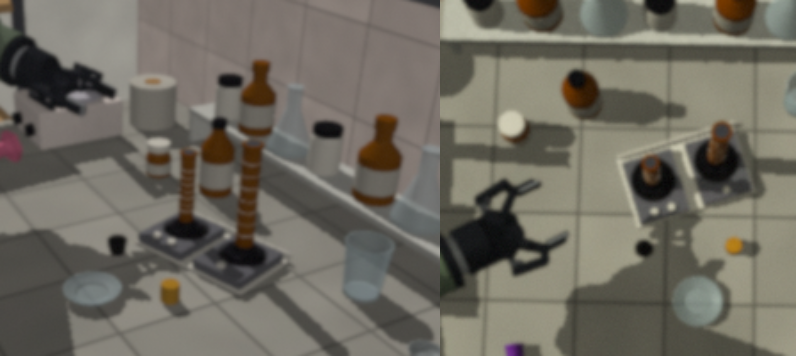

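Both cylinders stand vertical in their wells. The tops are at about 0.214 m (0.213 expected) and 0.165 m (0.163 expected). The bystanders in view stand where they were and the gripper is clear.

```bash
python3 -c "
from bench import manip
print(manip.job_done())"
```

```text
the job is handed in; nothing more can be done
None
```

The tall cylinder stands upright in place one and the short one in place two, both let go with their feet on the well floors, and the job is handed in; a first grip on the tall cylinder closed on air just above it and was redone.

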